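Sort the jeweller's bench tools into their trays

ROBOT

A 6-joint arm with a two-finger parallel gripper is mounted at the origin on the work surface. World frame = base frame: x ahead of the robot, y to its left, z up, the work surface at z = 0. Lengths are in m, angles in degrees, forces in N, time in s.
With the tool pointing down it reaches from about 0.425 to 0.925 m from the base axis. Payload 12.5 kg.
Tool frame: the origin (TCP) lies between the finger pads; the fingertips stand 19 mm ahead of it and the grasp point (between the pads) is the TCP; z points along the fingers, y is the line along which they close (so a half turn about z gives the same grasp; the last joint's range is limited). The gripper opens to 85 mm and grips with 20 to 120 N. Pads are 22 mm wide; open, the fingers measure 114 mm over their backs; the gripper's body (76 mm by 85 mm) begins 54 mm behind the grasp point. The pads swing forward as they close: fully open they stand 13 mm farther back than shut.
Start: joints at [66.2, 28.126, 89.318, -0, 62.55, -6.05], TCP at [0.191, 0.595, 0.224] pointing down, gripper open.
Joint ranges: [-177.58, 177.58], [-47.91, 125.51], [2.72, 160], [-65.01, 245.01], [3.68, 167.84], [-153.87, 153.87]. Speed limits (degrees/s): [127.2, 127.2, 159.86, 180, 180, 180].

INTERFACE

Orientations are given as a 3x3 rotation matrix whose columns are the frame's x, y, z axes.
In Python, from bench import manip, cams gives the robot as it stands.
- The arm moves only by the tool step_arm, never from a script. Its argument "targets" is a list that holds one entry, the list of rows, each a list of 7 numbers: the shift along the tool's x, y, z in units of 40 mm (1.0 is 40 mm), then the turn, a rotation vector about the tool's x, y, z in units of 5 degrees (1.0 is 5 degrees), then the finger opening in mm, from 0 to 85.4. A call has 1 to 5 rows; each row shifts and turns the commanded pose from where the row before left it, along the tool's axes as they then stand; what a row does not reach is not made up. A row lasts 1/12 s, in which the tool goes at most 41.7 mm and 7.16 degrees, less where a joint would pass 70% of its speed; a pose out of reach is approached as far as the arm can. A call is refused whole if a number of a shift passes 1 or a number of a turn 1, either way. A call with a gripper value outside its range is refused whole. The fingers move at their own pace and stop on an object; the grip force is fixed at half the most. Time passes only in rows, so rows that do not move let the fingers close. It gives the time, the measured TCP pose, the force, the opening and the grip force at its end, in the units of the state.
- manip.read_state(): the state, without advancing time (a new reading comes with each control period).
- cams.read_camera(name): name is "scene" or "top" or "wrist"; returns the picture (400x640x3 uint8, red, green, blue); there is no depth.
- cams.camera_params(name): a dict with "fx", "fy", "cx", "cy" (pixels), "distortion" ([k1, k2, p1, p2, k3] as OpenCV has them; the pictures are not rectified), "eye" and "rotation" of the camera in the world. Camera axes: x right, y up, looking along -z (the intrinsics and any distortion apply to the point x, -y, -z); pixel columns grow to the right and rows downward; lengths in m; the calibration is good to about 2 mm. A picture is of the moment at which its call begins: read the wrist's pose just before it. camera_params takes no time and is no camera call; for the wrist camera it gives the pose at the moment of the call.
- manip.job_done(): hands the job in; it is judged then, once.
The state is a dict: "time_s": time; "joints": joint angles; "qd": joint speeds; "joint_torque": joint torques, N m; "ee_pos": TCP position; "ee_rot": TCP orientation; "contact_force": force on the tool from outside, world axes, zero at the start; "torque": the same for the moment, N m; "opening": finger opening in m; "grip_force": force on a finger pad.
Only numpy, scipy, OpenCV 4.12 (cv2) and the standard library are available. Lean on these libraries where they do the work, as an engineer would, in place of code of your own. Each camera call takes 0.05 s, during which the arm holds its last target. There are 200 camera calls.

TASK

Put away the five things lying about on the jeweller's bench: both steel doming punches flat in the rectangular wooden tray, side by side and pointing along its length; both bur boxes standing upright on the floor of the square metal tray; and the black eye loupe standing on its wide end in the small round dish. Do not stack anything, and leave the hammer and the jar where they are.

Things in the scene. Friction and masses are not known exactly. Their poses are not given: they have to be found in the camera images.
- punch1: steel doming punch lying on the bench, 80 mm long: a square shank 16 x 16 mm and 60 mm long, then a thin neck and a ball of 16 mm diameter at the +x end; about 0.14 kg. Origin at the middle of its length, on its axis (8 mm above what it lies on); x runs along it towards the ball. The shank spans x = -40 to +20 mm. There are two alike
- punch2: steel doming punch lying on the bench, 80 mm long: a square shank 16 x 16 mm and 60 mm long, then a thin neck and a ball of 16 mm diameter at the +x end; about 0.14 kg. Origin at the middle of its length, on its axis (8 mm above what it lies on); x runs along it towards the ball. The shank spans x = -40 to +20 mm. There are two alike
- box1: small closed white plastic bur box standing upright, 44 mm (its x) x 26 mm (its y) x 36 mm high, with a pale label on top; about 0.06 kg. Origin at the centre of its underside, z up. There are two alike
- box2: small closed white plastic bur box standing upright, 44 mm (its x) x 26 mm (its y) x 36 mm high, with a pale label on top; about 0.06 kg. Origin at the centre of its underside, z up. There are two alike
- loupe: black plastic eye loupe standing on its wide end, round, 38 mm high: wide foot 36 mm across up to 10 mm, tapering until 16 mm, then a straight barrel 27 mm across up to the top with a thin bright band and a lens on top; about 0.04 kg. Origin at the centre of its underside, z up
- punch_tray: shallow rectangular wooden tray with grey lining, fixed to the bench, 162 mm (its x) x 108 mm (its y) outside, 150 x 96 mm inside, walls 6 mm thick; the inner floor is 10 mm and the rim 16 mm above the bench. Origin at the centre of its underside, x along its length
- box_tray: square aluminium tray, fixed to the bench, 130 x 130 mm outside, 124 x 124 mm inside, walls 3 mm thick; the inner floor is 4 mm and the rim 12 mm above the bench. Origin at the centre of its underside, x and y along its sides
- loupe_dish: small round white ceramic dish, fixed to the bench, 72 mm across the rim and 60 mm across the foot, wall 3 mm; the inner floor is 4 mm and the rim 12 mm above the bench, and the floor is 54 mm across. Origin at the centre of its underside
- hammer: hammer lying on the bench beyond the trays, 220 mm long, loose, to be left alone. Origin under the middle of its length; head about 90 mm across and 26 mm high; x along the handle towards the head
- jar: closed amber glass jar with a steel cap, 52 mm across and 60 mm high, loose, to be left alone. Origin at the centre of its underside
Not all that is in view belongs to the job. Leave any red look-alike of the punch2 alone. What is shaped like the punch1 but yellow is not meant.

How it is judged (in metres and radians):
At the end, for the whole second after the job is handed in: Punches flat on the wooden tray's floor (height within 4 mm), inside it, within 0.35 rad of its length; bur boxes upright (0.12 rad) on the square tray's floor (4 mm); loupe upright (0.12 rad) on the dish's floor (4 mm), within 18 mm of its centre; all released, below 0.02 m/s (x of punch1 in the frame of punch_tray between -0.038 and 0.038 m and y of punch1 in the frame of punch_tray between -0.043 and 0.043 m and z of punch1 in the frame of punch_tray between 0.014 and 0.022 m and angle between the x axis of each of punch1, punch2 and the x axis of punch_tray, either way round below 0.35 rad and x of punch2 in the frame of punch_tray between -0.038 and 0.038 m and y of punch2 in the frame of punch_tray between -0.043 and 0.043 m and z of punch2 in the frame of punch_tray between 0.014 and 0.022 m and x of box1 in the frame of box_tray between -0.051 and 0.051 m and y of box1 in the frame of box_tray between -0.051 and 0.051 m and z of box1 in the frame of box_tray between 0 and 0.008 m and angle between each of box1, box2, loupe's own z axis and vertical below 0.12 rad and x of box2 in the frame of box_tray between -0.051 and 0.051 m and y of box2 in the frame of box_tray between -0.051 and 0.051 m and z of box2 in the frame of box_tray between 0 and 0.008 m and horizontal distance between loupe and loupe_dish below 0.018 m and z of loupe in the frame of loupe_dish between 0 and 0.008 m and linear speed of each of punch1, punch2, box1, box2, loupe below 0.02 m/s); the robot touches nothing.
It fails at once if the hammer is shifted by more than 25 mm (distance of hammer from where it was at the start of the episode above 0.025 m).
It fails at once if the jar is shifted by more than 25 mm (distance of jar from where it was at the start of the episode above 0.025 m).
It also fails if it takes over 112 s, if anything falls off the work surface, if the arm or the gripper's body presses on something with over 40 N, if the wrist force passes 120 N, or if a joint passes its speed limit or range.

## Working session

There is one attempt and no reset: what is moved stays moved. The work goes in short steps, Python scripts to look and compute and a tool call to move; the robot and the scene stay as the last step left them, time stands still between calls to the robot, and variables do not carry over. Pictures are saved under pics/ and viewed, at most 14 in all, crops included, and the job is handed in when it is done.

Besides the shell and the picture viewer there is one more tool, called in YAML: its name, and indented under it one key for each argument. step_arm: Moves the arm, as the interface text tells. Its arguments: {"type":"object","properties":{"targets":{"type":"array"}},"required":["targets"]}

```bash
ls; mkdir -p pics; cat > h.py <<'E'
import numpy as np, cv2
from bench import manip, cams
def snap(n,f=None):
    p=cams.camera_params(n); im=cams.read_camera(n)
    if f: cv2.imwrite('pics/'+f,cv2.cvtColor(im,cv2.COLOR_RGB2BGR))
    return im,p
def ray(p,uv):
    K=np.array([[p['fx'],0,p['cx']],[0,p['fy'],p['cy']],[0,0,1]]);
    n=cv2.undistortPoints(np.array(uv,float).reshape(-1,1,2),K,np.array(p['distortion'],float))[:,0]
    d=np.c_[n[:,0],-n[:,1],-np.ones(len(n))]@np.array(p['rotation']).T
    return np.array(p['eye']),d
def onplane(p,uv,z):
    e,d=ray(p,uv); return e+d*((z-e[2])/d[:,2])[:,None]
E
python3 - <<'E'
from h import *
for n in('top','scene'):
    im,p=snap(n,n+'0.png'); print(n,p['eye'],np.round(p['rotation'],3).tolist(),p['fx'],p['distortion'])
E
```

```text
pics
top [0.36145447 0.01506071 1.06506191] [[-0.01, 0.991, -0.131], [-1.0, -0.01, 0.002], [0.001, 0.131, 0.991]] 459.899561785397 [-0.04276321  0.          0.          0.          0.        ]
scene [1.06753319 0.15266479 0.86145982] [[-0.285, -0.778, 0.56], [0.959, -0.232, 0.165], [0.002, 0.584, 0.812]] 447.8940116884856 [-0.06302931  0.          0.          0.          0.        ]
```

View pics/top0.png

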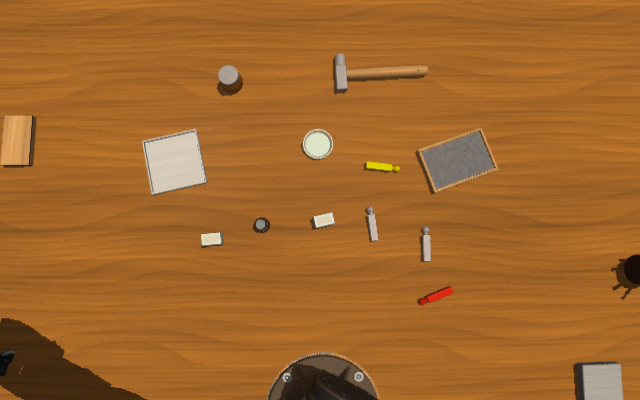

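View pics/scene0.png

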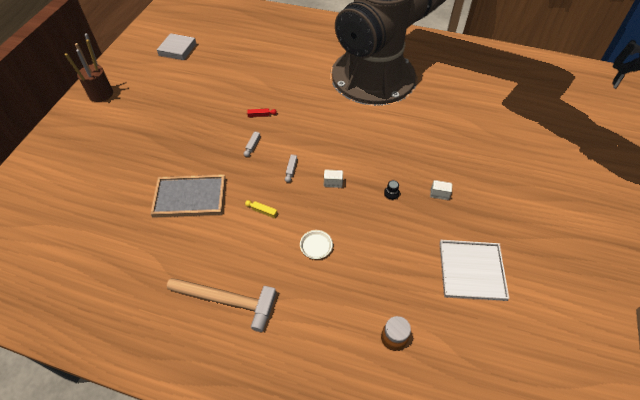

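Top view: the steel punches are at (372,225) and (426,245). The look-alikes are yellow at (382,167) and red at (436,296), and I'll leave both. White boxes are at (211,240) and (324,220), the black loupe at (261,225), and the dish at (318,144). The square tray is at (175,162), the wooden tray at (457,160), the jar at (229,78) and the hammer at (380,73). The grey punches match "steel", and I'll confirm them in one crop.

```bash
python3 - <<'E'
from h import *
im,p=snap('top')
c=im[150:310,350:470]; cv2.imwrite('pics/crop1.png',cv2.cvtColor(cv2.resize(c,None,fx=5,fy=3.75*4/3,interpolation=cv2.INTER_CUBIC)[:600],cv2.COLOR_RGB2BGR)[:600])
hsv=cv2.cvtColor(im,cv2.COLOR_RGB2HSV)
def meas(name,roi,mask,z):
    x0,y0,x1,y1=roi; m=np.zeros_like(mask); m[y0:y1,x0:x1]=mask[y0:y1,x0:x1]
    cs,_=cv2.findContours(m,cv2.RETR_EXTERNAL,cv2.CHAIN_APPROX_NONE); c=max(cs,key=cv2.contourArea)
    w=onplane(p,c[:,0],z)[:,:2]
    r=cv2.minAreaRect((w*1000).astype(np.float32)); M=cv2.moments(m*np.uint8(1),True); 
    b=cv2.boxPoints(r); e=b[1]-b[0]; f=b[2]-b[1]; L=e if np.hypot(*e)>np.hypot(*f) else f
    print(name,'ctr',np.round(r[0],1),'size',np.round(sorted(r[1]),1),'long-axis deg',round(np.degrees(np.arctan2(L[1],L[0]))%180,1),'area',cv2.contourArea(c))
lows=((hsv[...,1]<90)&(hsv[...,2]>70)).astype(np.uint8)
white=((hsv[...,1]<60)&(hsv[...,2]>190)).astype(np.uint8)
meas('punchA',(360,200,385,247),lows,.012); meas('punchB',(412,220,440,266),lows,.012)
meas('boxA',(195,228,228,252),white,.036); meas('boxB',(308,208,340,232),white,.036)
dark=((hsv[...,1]<90)|(hsv[...,2]<60)).astype(np.uint8)
meas('loupe',(248,212,276,238),dark,.02)
meas('dish',(298,124,338,164),(hsv[...,1]<80).astype(np.uint8),.012)
meas('boxtray',(138,124,212,198),(hsv[...,1]<90).astype(np.uint8),.012)
meas('ptray',(415,128,500,193),(hsv[...,1]<90).astype(np.uint8),.010)
meas('jar',(215,64,242,90),lows,.06)
meas('hammer',(330,50,350,95),lows,.026)
meas('yellow',(360,155,404,178),((hsv[...,0]>25)&(hsv[...,0]<35)&(hsv[...,1]>150)&(hsv[...,2]>110)).astype(np.uint8),.012)
E
```

```text
punchA ctr [ 414.4 -117.7] size [16.9 78.1] long-axis deg 6.7 area 196.0
punchB ctr [ 369.  -241.2] size [16.  77.3] long-axis deg 177.8 area 201.5
boxA ctr [383.7 246. ] size [24.1 42.5] long-axis deg 95.2 area 180.5
boxB ctr [424.1  -6.8] size [24.3 41.9] long-axis deg 102.4 area 178.0
loupe ctr [413.9 133.3] size [28.6 30. ] long-axis deg 172.2 area 98.0
dish ctr [603.    6.1] size [69.4 70.3] long-axis deg 89.5 area 678.0
boxtray ctr [564.1 341. ] size [131.2 132.5] long-axis deg 12.4 area 2998.5
ptray ctr [ 562.2 -322.7] size [ 94.6 147.5] long-axis deg 109.5 area 2367.5
jar ctr [754.3 208.3] size [43.1 46.3] long-axis deg 89.2 area 288.0
hammer ctr [773.5 -51.3] size [26.3 87.2] long-axis deg 2.3 area 336.0
yellow ctr [ 548.4 -138.7] size [16.1 63.2] long-axis deg 82.2 area 143.5
```

View pics/crop1.png

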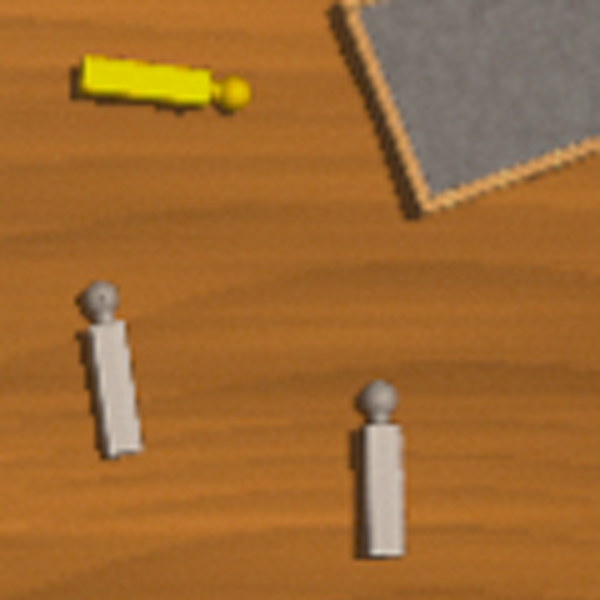

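Confirmed: two grey steel punches, balls pointing to +x, clearly different from the yellow and red ones. Next I'll get the tool axes and a planning helper.

```bash
cat >> h.py <<'E'
def plan(x,y,z,axis):
    """shift (units of 40 mm, tool axes AFTER the turn) and z-turn (units of 5 deg) bringing TCP to x,y,z (mm), tool y along axis (deg, mod 180)"""
    s=manip.read_state(); R=np.array(s['ee_rot']); pos=np.array(s['ee_pos'])*1000
    yaw=np.degrees(np.arctan2(R[1,1],R[0,1]))
    d=-((axis-yaw+90)%180-90)   # tool z is down: turn about tool z is minus yaw
    for dd in (d,d-180*np.sign(d)):
        r=np.radians(-dd); Rw=np.array([[np.cos(r),-np.sin(r),0],[np.sin(r),np.cos(r),0],[0,0,1]])@R
        print('turn z %.2f -> j6 %.0f'%(dd/5,s['joints'][5]+dd),'shift',np.round(Rw.T@(np.array([x,y,z])-pos)/40,2))
    print('t',round(s['time_s'],2),'pos',pos.round(1),'yaw(y)',yaw.round(1),'tilt',np.degrees(np.arccos(-R[2,2])).round(2),'open',round(s['opening']*1000,1),'grip',round(float(np.max(s['grip_force'])),1),'j',np.round(s['joints'],1))
E
python3 -c "
from h import *
print(np.round(manip.read_state()['ee_rot'],3))
plan(383.7,246,120,5.2)"
```

```text
[[-0.952  0.305 -0.   ]
 [ 0.305  0.952 -0.001]
 [ 0.    -0.001 -1.   ]]
turn z 13.41 -> j6 61 shift [-9.13  4.02  2.59]
turn z -22.59 -> j6 -119 shift [ 9.13 -4.02  2.6 ]
t 0.15 pos [190.4 595.1 224. ] yaw(y) 72.3 tilt 0.05 open 85.5 grip 0.0 j [66.2 28.2 89.3  0.  62.5 -6.1]
```

step_arm:
  targets:
    - [[0,0,0,0,0,0.9,60],[0,0,0,0,0,0.9,60],[0,0,0,0,0,0.9,60],[0,0,0,0,0,0.9,60],[0,0,0,0,0,0.9,60]]

```text
time_s: 0.57
ee_pos: [0.1905, 0.5952, 0.2241]
ee_rot: [[-0.761, 0.649, -0.0], [0.649, 0.761, -0.0], [-0.0, -0.0, -1.0]]
contact_force: [-0.2, 0.1, -0.1]
opening: 0.0599
grip_force: 0.0
```

step_arm:
  targets:
    - [[0,0,0,0,0,0.9,60],[0,0,0,0,0,0.9,60],[0,0,0,0,0,0.9,60],[0,0,0,0,0,0.9,60],[0,0,0,0,0,0.9,60]]

```text
time_s: 0.98
ee_pos: [0.1905, 0.5952, 0.2242]
ee_rot: [[-0.454, 0.891, -0.0], [0.891, 0.454, -0.0], [-0.0, -0.0, -1.0]]
contact_force: [-0.3, 0.7, -0.7]
opening: 0.0601
grip_force: 0.0
```

step_arm:
  targets:
    - [[0,0,0,0,0,0.9,60],[0,0,0,0,0,0.9,60],[0,0,0,0,0,0.9,60],[0,0,0,0,0,0.9,60],[0,0,0,0,0,0.8,60]]

```text
time_s: 1.4
ee_pos: [0.1905, 0.5951, 0.2242]
ee_rot: [[-0.088, 0.996, -0.0], [0.996, 0.088, -0.0], [-0.0, -0.0, -1.0]]
contact_force: [0.6, -0.6, -0.1]
opening: 0.0594
grip_force: 0.0
```

step_arm:
  targets:
    - [[-0.6,0.27,0.17,0,0,0,60],[-0.6,0.27,0.17,0,0,0,60],[-0.6,0.27,0.17,0,0,0,60],[-0.6,0.27,0.17,0,0,0,60],[-0.6,0.27,0.17,0,0,0,60]]

```text
time_s: 1.82
ee_pos: [0.2556, 0.4795, 0.19]
ee_rot: [[-0.092, 0.996, -0.0], [0.996, 0.092, -0.0], [-0.0, -0.0, -1.0]]
contact_force: [0.4, -0.4, 0.1]
opening: 0.0599
grip_force: 0.0
```

step_arm:
  targets:
    - [[-0.6,0.27,0.17,0,0,0,60],[-0.6,0.27,0.17,0,0,0,60],[-0.6,0.27,0.17,0,0,0,60],[-0.6,0.27,0.17,0,0,0,60],[-0.6,0.27,0.17,0,0,0,60]]

```text
time_s: 2.23
ee_pos: [0.3204, 0.365, 0.1561]
ee_rot: [[-0.092, 0.996, 0.0], [0.996, 0.092, 0.0], [0.0, 0.0, -1.0]]
contact_force: [1.0, 0.8, 0.1]
opening: 0.06
grip_force: 0.0
```

step_arm:
  targets:
    - [[-0.6,0.27,0.17,0,0,0,60],[-0.6,0.27,0.17,0,0,0,60],[-0.6,0.27,0.17,0,0,0,60],[-0.6,0.25,0.17,0,0,0,60],[-0.6,0.25,0.17,0,0,0,60]]

```text
time_s: 2.65
ee_pos: [0.3836, 0.2503, 0.1221]
ee_rot: [[-0.092, 0.996, 0.0], [0.996, 0.092, 0.0], [0.0, 0.0, -1.0]]
contact_force: [1.6, -0.4, -0.2]
opening: 0.0603
grip_force: 0.0
```

```bash
python3 -c "
from h import *
plan(383.7,246,120,5.2)
snap('wrist','w1.png')"
```

```text
turn z 0.01 -> j6 20 shift [-0.11 -0.01  0.05]
turn z -35.99 -> j6 -160 shift [0.11 0.01 0.05]
t 2.65 pos [383.6 250.3 122.1] yaw(y) 5.3 tilt 0.01 open 60.3 grip 0.0 j [ 24.8  23.5 118.5   0.   38.   19.6]
```

View pics/w1.png

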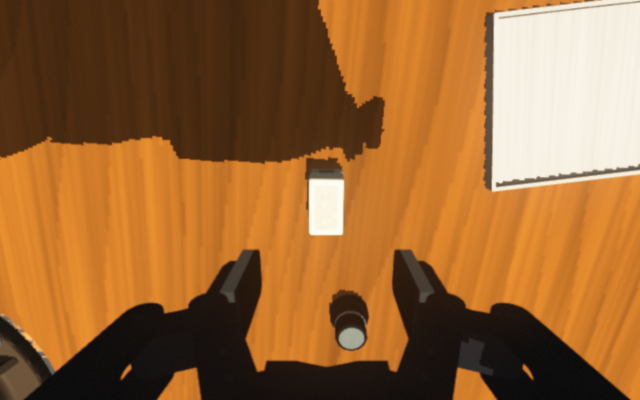

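The wrist view shows box A at (326,205), centred between the fingers, with the loupe top at (350,338) and the square tray at right. I'll measure both here.

```bash
python3 -c "
from h import *
p=cams.camera_params('wrist')
im=cv2.imread('pics/w1.png')
m=cv2.inRange(im,(185,185,200),(255,255,255)); m[:, :290]=0; m[:,360:]=0; m[250:]=0
b=cv2.minAreaRect(cv2.findNonZero(m)); print(b)
print(onplane(p,[b[0]],.036)*1000, onplane(p,cv2.boxPoints(b),.036)[:,:2]*1000)
g=cv2.inRange(im,(110,110,90),(255,255,255)); g[:325]=0; g[352:]=0; g[:,:330]=0;g[:,372:]=0
print(cv2.minAreaRect(cv2.findNonZero(g)))
print('loupe',onplane(p,[[351,338]],.038)*1000)
plan(383.7,246,27,5.2)
"
```

```text
((326.0, 206.5), (55.0, 34.0), 90.0)
[[384.73462974 244.82613341  36.        ]] [[370.80109017 264.25840067]
 [394.93288324 266.47214503]
 [399.38312573 224.39433481]
 [374.00944148 222.0591159 ]]
((351.0, 338.0), (20.0, 24.0), 90.0)
loupe [[415.60588115 133.45862239  38.        ]]
turn z -0.00 -> j6 19 shift [-0.04 -0.03  2.35]
turn z 36.00 -> j6 199 shift [0.04 0.03 2.35]
t 2.7 pos [384.7 247.6 121. ] yaw(y) 5.2 tilt 0.09 open 60.1 grip 0.0 j [ 24.5  23.6 118.6  -0.   37.9  19.3]
```

step_arm:
  targets:
    - [[-0.06,0,0.47,0,0,0,60],[0,0,0.47,0,0,0,60],[0,0,0.47,0,0,0,60],[0,0,0.47,0,0,0,60],[0,0,0.47,0,0,0,60]]

```text
time_s: 3.12
ee_pos: [0.3835, 0.2491, 0.0276]
ee_rot: [[-0.091, 0.996, 0.0], [0.996, 0.091, 0.0], [0.0, 0.0, -1.0]]
contact_force: [0.2, 0.2, 1.0]
opening: 0.0601
grip_force: 0.0
```

step_arm:
  targets:
    - [[0,0,0,0,0,0,40],[0,0,0,0,0,0,15],[0,0,0,0,0,0,15],[0,0,0,0,0,0,15],[0,0,0,0,0,0,15]]

```text
time_s: 3.53
ee_pos: [0.3835, 0.2493, 0.0296]
ee_rot: [[-0.092, 0.996, 0.001], [0.996, 0.092, 0.001], [0.001, 0.001, -1.0]]
contact_force: [0.8, -0.0, -0.3]
opening: 0.0147
grip_force: 0.0
```

step_arm:
  targets:
    - [[0,0,0,0,0,0,15],[0,0,-0.4,0,0,0,15],[0,0,-0.5,0,0,0,15],[0,0,-0.5,0,0,0,15],[0,0,-0.1,0,0,0,15]]

```text
time_s: 3.95
ee_pos: [0.3845, 0.2496, 0.0913]
ee_rot: [[-0.092, 0.996, 0.004], [0.996, 0.092, 0.002], [0.002, 0.004, -1.0]]
contact_force: [0.2, 0.2, -0.4]
opening: 0.0153
grip_force: 0.0
```

```bash
python3 -c "
from h import *
t=np.radians(12.4); u=np.array([np.cos(t),np.sin(t)]); v=np.array([-u[1],u[0]])
c=np.array([564.1,341]); 
for s in(1,-1): print((c+s*28*v).round(1))
a=c+28*v
plan(a[0],a[1],60,12.4)
"
```

```text
[558.1 368.3]
[570.1 313.7]
turn z -1.43 -> j6 12 shift [1.97 4.87 0.81]
turn z 34.57 -> j6 192 shift [-1.97 -4.88  0.76]
t 3.95 pos [384.5 249.6  91.3] yaw(y) 5.3 tilt 0.27 open 15.3 grip 0.0 j [ 24.7  26.7 120.1   0.   32.9  19.5]
```

The grip closed on nothing, so I'll look.

```bash
python3 -c "
from h import *
snap('wrist','w2.png'); im,p=snap('scene'); cv2.imwrite('pics/s2.png',cv2.cvtColor(cv2.resize(im[100:300,320:520],None,fx=3,fy=3),cv2.COLOR_RGB2BGR))"
```

```text
(no output)
```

View pics/w2.png

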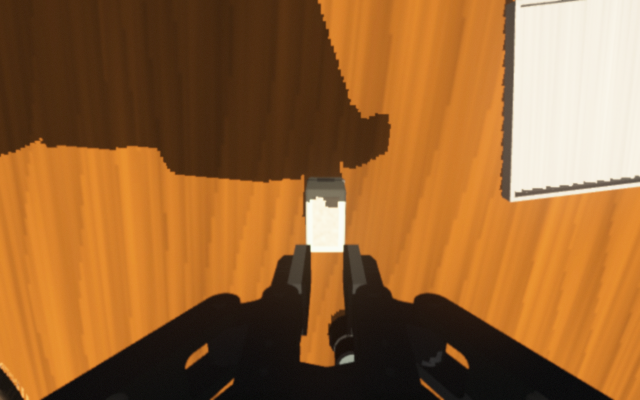

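View pics/s2.png

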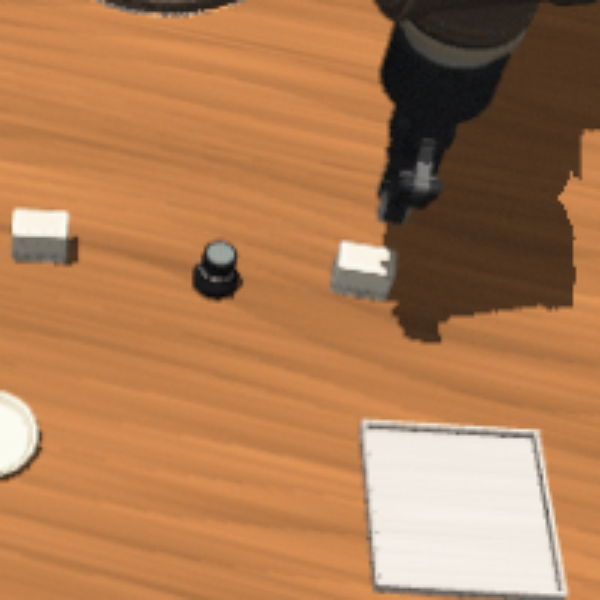

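Box A is untouched at wrist (326,222). In the scene crop the fingertips at (395,210) appear beside it at (363,270). I'll compare the projected TCP with the visible fingertips.

```bash
cat >> h.py <<'E'
def proj(p,P):
    c=(np.atleast_2d(P)-np.array(p['eye']))@np.array(p['rotation']); c=c*[1,-1,-1]
    K=np.array([[p['fx'],0,p['cx']],[0,p['fy'],p['cy']],[0,0,1]])
    return cv2.projectPoints(c,np.zeros(3),np.zeros(3),K,np.array(p['distortion'],float))[0][:,0]
E
python3 -c "
from h import *
s=manip.read_state(); t=np.array(s['ee_pos']); print(t)
for n in('scene','wrist','top'):
    p=cams.camera_params(n); print(n,np.round(p['eye'],4),proj(p,[t,t-[0,0,.019],t-[0,0,.04],[t[0],t[1],.036],[.3847,.2448,.036]]).round(1).tolist())
p=cams.camera_params('scene'); q=np.array([[365,256]])/3+[320,100]; print(onplane(p,q,.036))
im,p=snap('top'); cv2.imwrite('pics/t3.png',cv2.cvtColor(cv2.resize(im[180:300,170:290],None,fx=5,fy=5),cv2.COLOR_RGB2BGR))
"
```

```text
[0.38395971 0.24932493 0.08946766]
scene [1.0675 0.1527 0.8615] [[448.9, 172.0], [447.0, 177.3], [444.9, 182.9], [443.6, 186.5], [441.6, 186.3]]
wrist [0.3771 0.3228 0.2388] [[326.0, 255.5], [326.0, 239.7], [325.9, 225.6], [325.9, 217.9], [326.4, 224.6]]
top [0.3615 0.0151 1.0651] [[203.3, 237.8], [205.4, 238.0], [207.6, 238.2], [209.0, 238.3], [211.0, 238.0]]
[[0.3819133 0.244604  0.036    ]]
```

View pics/t3.png

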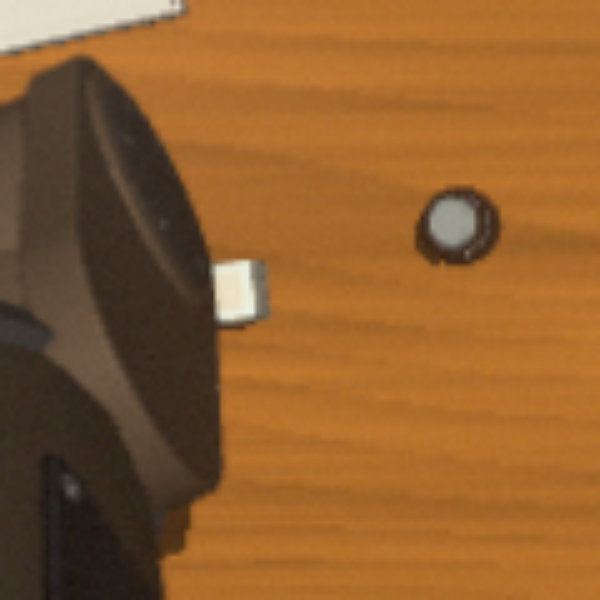

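```bash
python3 - <<'E'
from h import *
s=manip.read_state(); t=np.array(s['ee_pos']);R=np.array(s['ee_rot'])
im,p=snap('wrist'); ims,ps=snap('scene')
cv2.imwrite('pics/z.png',cv2.cvtColor(np.hstack([cv2.resize(im[180:380,230:430],(400,400)),cv2.resize(ims[130:210,410:490],(400,400))]),cv2.COLOR_RGB2BGR))
for sy in(-1,1):
  for sx in (-1,1):
    P=t+R@[.011*sx,.0077*sy,.019]; print(sy,sx,((proj(p,P)[0]-[230,180])*2).round(),((proj(ps,P)[0]-[410,130])*5+[400,0]).round())
print(t)
E
```

```text
-1 -1 [164. 156.] [560. 220.]
-1 1 [163.  81.] [609. 228.]
1 -1 [220. 156.] [559. 246.]
1 1 [221.  81.] [608. 254.]
[0.3835578  0.24912475 0.08861394]
```

View pics/z.png

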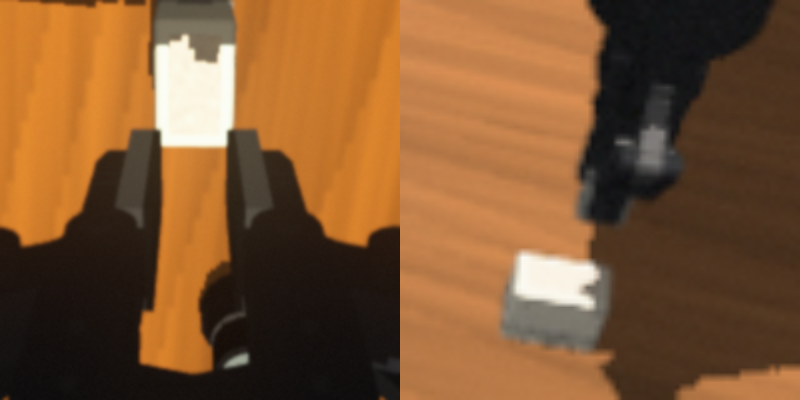

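Wrist crop: fingertip corners appear at row 130, where row 81 is predicted. In the scene crop the tip's bottom edge runs (578,218)–(625,222), where about (559,246)–(608,254) is predicted. The real tips look higher than assumed, so I'll triangulate them.

```bash
python3 - <<'E'
from h import *
s=manip.read_state(); t=np.array(s['ee_pos']);R=np.array(s['ee_rot'])
p=cams.camera_params('wrist'); ps=cams.camera_params('scene')
print(t)
for a,b in (((344.5,245),(455,174.4)),((344.5,245),(454,174)),((347,245),(455,175))):
    e1,d1=ray(p,[a]); e2,d2=ray(ps,[b])
    A=np.c_[d1[0],-d2[0]]; k=np.linalg.lstsq(A,e2-e1,rcond=None)[0]
    P=e1+k[0]*d1[0]; Q=e2+k[1]*d2[0]; print(P.round(4),Q.round(4),'tool:',(R.T@(P-t)*1000).round(1),(R.T@(Q-t)*1000).round(1))
E
```

```text
[0.3831765  0.24894656 0.08778368]
[0.3906 0.2594 0.0969] [0.3925 0.2624 0.0957] tool: [ 9.7  8.4 -9.1] [12.6 10.5 -7.9]
[0.3907 0.2589 0.0957] [0.3916 0.2602 0.0952] tool: [ 9.2  8.4 -7.9] [10.5  9.4 -7.4]
[0.3918 0.2593 0.0965] [0.3938 0.2627 0.0952] tool: [ 9.6  9.5 -8.7] [12.7 11.8 -7.5]
```

The tips sit about 8 mm behind the reported TCP instead of 19 mm ahead. That agrees with the miss, since the tips only reached the box top. I'll go about 27 mm deeper and watch the contact force.

step_arm:
  targets:
    - [[-0.1,0.03,0,0,0,0,60],[0,0,0,0,0,0,60],[0,0,0.4,0,0,0,60],[0,0,0.5,0,0,0,60],[0,0,0.4,0,0,0,60]]

```text
time_s: 4.62
ee_pos: [0.3849, 0.245, 0.0352]
ee_rot: [[-0.091, 0.996, -0.0], [0.996, 0.091, -0.0], [-0.0, -0.0, -1.0]]
contact_force: [0.3, -0.3, -0.6]
opening: 0.0596
grip_force: 0.0
```

step_arm:
  targets:
    - [[0,0,0.3,0,0,0,60],[0,0,0.3,0,0,0,60],[0,0,0.2,0,0,0,60],[0,0,0,0,0,0,60]]

```text
time_s: 4.95
ee_pos: [0.3844, 0.2448, 0.0029]
ee_rot: [[-0.091, 0.996, -0.002], [0.996, 0.091, -0.001], [-0.001, -0.003, -1.0]]
contact_force: [-0.4, -0.9, -0.2]
opening: 0.0595
grip_force: 0.0
```

step_arm:
  targets:
    - [[0,0,0,0,0,0,40],[0,0,0,0,0,0,15],[0,0,0,0,0,0,15],[0,0,0,0,0,0,15],[0,0,0,0,0,0,15]]

```text
time_s: 5.37
ee_pos: [0.3853, 0.2453, 0.0052]
ee_rot: [[-0.091, 0.996, 0.001], [0.996, 0.091, 0.001], [0.0, 0.001, -1.0]]
contact_force: [-0.9, -0.5, 6.5]
opening: 0.0251
grip_force: 59.6
```

step_arm:
  targets:
    - [[0,0,0,0,0,0,15],[0,0,-0.3,0,0,0,15],[0,0,-0.5,0,0,0,15],[0,0,-0.5,0,0,0,15],[0,0,-0.2,0,0,0,15]]

```text
time_s: 5.78
ee_pos: [0.3855, 0.2455, 0.0665]
ee_rot: [[-0.092, 0.996, 0.003], [0.996, 0.092, 0.001], [0.001, 0.003, -1.0]]
contact_force: [-0.7, -0.1, 0.2]
opening: 0.0249
grip_force: 59.0
```

```bash
python3 - <<'E'
from h import *
im,p=snap('wrist'); ims,ps=snap('scene')
cv2.imwrite('pics/z2.png',cv2.cvtColor(np.hstack([cv2.resize(im[180:380,230:430],(400,400)),cv2.resize(ims[130:210,410:490],(400,400))]),cv2.COLOR_RGB2BGR))
plan(558.1,368.3,60,12.4)
E
```

```text
turn z -1.43 -> j6 12 shift [2.07 4.87 0.16]
turn z 34.57 -> j6 192 shift [-2.07 -4.87  0.12]
t 5.88 pos [385.6 245.5  65.6] yaw(y) 5.3 tilt 0.19 open 25.4 grip 59.0 j [ 24.2  29.5 121.3   0.   29.   18.9]
```

View pics/z2.png

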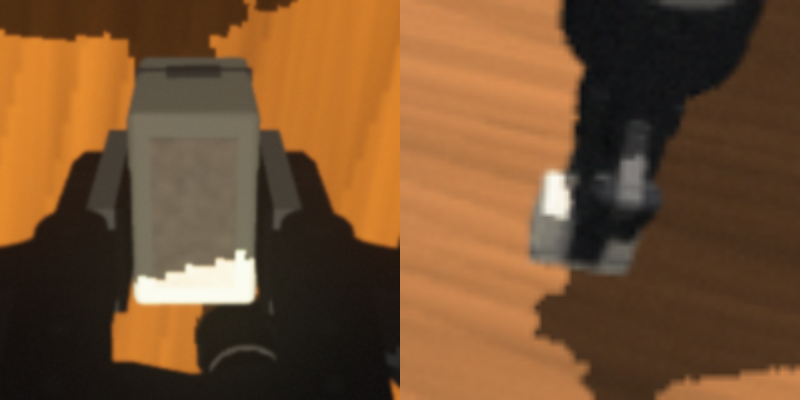

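Box A is held (25 mm, 59 N) and lifted level. Moving it to the tray.

step_arm:
  targets:
    - [[0,0,0,0,0,-0.7,15],[0,0,0,0,0,-0.7,15],[0.23,0.54,0,0,0,0,15],[0.23,0.54,0,0,0,0,15],[0.23,0.54,0,0,0,0,15]]

```text
time_s: 6.3
ee_pos: [0.4429, 0.2863, 0.0634]
ee_rot: [[-0.212, 0.977, -0.001], [0.977, 0.212, -0.0], [-0.0, -0.001, -1.0]]
contact_force: [0.8, -0.3, -0.6]
opening: 0.0249
grip_force: 59.0
```

step_arm:
  targets:
    - [[0.23,0.54,0,0,0,0,15],[0.23,0.54,0,0,0,0,15],[0.23,0.54,0,0,0,0,15],[0.23,0.54,0,0,0,0,15],[0.23,0.54,0,0,0,0,15]]

```text
time_s: 6.72
ee_pos: [0.5387, 0.3542, 0.0628]
ee_rot: [[-0.212, 0.977, -0.001], [0.977, 0.212, -0.001], [-0.0, -0.001, -1.0]]
contact_force: [-1.0, -0.7, 0.4]
opening: 0.0244
grip_force: 59.0
```

step_arm:
  targets:
    - [[0.23,0.55,0,0,0,0,15],[0,0,0,0,0,0,15],[0,0,0,0,0,0,15]]

```text
time_s: 6.97
ee_pos: [0.5576, 0.3674, 0.0624]
ee_rot: [[-0.212, 0.977, -0.002], [0.977, 0.212, -0.001], [-0.0, -0.002, -1.0]]
contact_force: [-0.4, -0.7, -0.7]
opening: 0.0249
grip_force: 59.2
```

```bash
python3 - <<'E'
from h import *
plan(558.1,368.3,10,12.4)
E
```

```text
turn z -0.03 -> j6 15 shift [0.02 0.02 1.31]
turn z 35.97 -> j6 195 shift [-0.02 -0.01  1.31]
t 6.97 pos [557.6 367.4  62.4] yaw(y) 12.3 tilt 0.1 open 24.9 grip 59.2 j [27.7 41.8 90.7  0.  47.6 15.5]
```

step_arm:
  targets:
    - [[0.02,0,0.4,0,0,0,15],[0,0,0.4,0,0,0,15],[0,0,0.3,0,0,0,15],[0,0,0.15,0,0,0,15],[0,0,0,0,0,0,15]]

```text
time_s: 7.38
ee_pos: [0.5565, 0.3676, 0.0126]
ee_rot: [[-0.212, 0.977, -0.003], [0.977, 0.212, -0.001], [-0.001, -0.003, -1.0]]
contact_force: [1.3, -0.3, -1.1]
opening: 0.0252
grip_force: 59.2
```

step_arm:
  targets:
    - [[0,0,0.02,0,0,0,15],[0,0,0,0,0,0,15],[0,0,0,0,0,0,15]]

```text
time_s: 7.63
ee_pos: [0.5579, 0.3684, 0.0144]
ee_rot: [[-0.212, 0.977, 0.001], [0.977, 0.212, 0.001], [0.0, 0.001, -1.0]]
contact_force: [0.1, -0.9, -0.5]
opening: 0.0248
grip_force: 59.2
```

step_arm:
  targets:
    - [[0,0,0.05,0,0,0,15],[0,0,0,0,0,0,15],[0,0,0,0,0,0,15]]

```text
time_s: 7.88
ee_pos: [0.5576, 0.3683, 0.0118]
ee_rot: [[-0.212, 0.977, 0.0], [0.977, 0.212, 0.0], [0.0, 0.0, -1.0]]
contact_force: [-0.2, -1.1, -1.2]
opening: 0.0249
grip_force: 59.2
```

step_arm:
  targets:
    - [[0,0,0.05,0,0,0,15],[0,0,0,0,0,0,15],[0,0,0,0,0,0,15]]

```text
time_s: 8.13
ee_pos: [0.5575, 0.3682, 0.0095]
ee_rot: [[-0.212, 0.977, -0.0], [0.977, 0.212, -0.0], [0.0, -0.0, -1.0]]
contact_force: [0.3, 0.4, -0.3]
opening: 0.0249
grip_force: 59.2
```

step_arm:
  targets:
    - [[0,0,0.04,0,0,0,15],[0,0,0,0,0,0,15],[0,0,0,0,0,0,15]]

```text
time_s: 8.38
ee_pos: [0.5577, 0.3683, 0.0092]
ee_rot: [[-0.212, 0.977, 0.001], [0.977, 0.212, 0.0], [0.0, 0.001, -1.0]]
contact_force: [-4.1, -1.9, 11.8]
opening: 0.0248
grip_force: 60.5
```

Contact is at 9.2 mm, as predicted. Releasing and heading for box B.

step_arm:
  targets:
    - [[0,0,0,0,0,0,36],[0,0,0,0,0,0,36],[0,0,0,0,0,0,36],[0,0,-0.2,0,0,0,36],[0,0,-0.4,0,0,0,36]]

```text
time_s: 8.8
ee_pos: [0.5568, 0.3678, 0.0308]
ee_rot: [[-0.212, 0.977, -0.003], [0.977, 0.212, -0.001], [-0.001, -0.003, -1.0]]
contact_force: [-1.4, 0.6, 0.4]
opening: 0.0362
grip_force: 0.0
```

step_arm:
  targets:
    - [[0,0,-0.5,0,0,0,36],[0,0,-0.6,0,0,0,60],[0,0,-0.4,0,0,0,60],[0,0,0,0,0,0,60]]

```text
time_s: 9.13
ee_pos: [0.559, 0.369, 0.0961]
ee_rot: [[-0.212, 0.977, 0.005], [0.977, 0.212, 0.003], [0.002, 0.005, -1.0]]
contact_force: [-0.1, 0.5, 0.3]
opening: 0.0601
grip_force: 0.0
```

```bash
python3 - <<'E'
from h import *
plan(428,-7,95,12.4)
E
```

```text
turn z -0.03 -> j6 15 shift [-8.48 -5.22 -0.01]
turn z 35.97 -> j6 195 shift [8.48 5.22 0.07]
t 9.13 pos [559.  369.   96.1] yaw(y) 12.3 tilt 0.33 open 60.1 grip 0.0 j [27.8 39.4 89.5  0.  50.7 15.5]
```

step_arm:
  targets:
    - [[-0.56,-0.35,0,0,0,0,60],[-0.56,-0.35,0,0,0,0,60],[-0.56,-0.35,0,0,0,0,60],[-0.56,-0.35,0,0,0,0,60],[-0.56,-0.35,0,0,0,0,60]]

```text
time_s: 9.55
ee_pos: [0.5121, 0.2428, 0.0917]
ee_rot: [[-0.212, 0.977, -0.0], [0.977, 0.212, -0.0], [0.0, -0.0, -1.0]]
contact_force: [0.6, 0.2, 0.4]
opening: 0.06
grip_force: 0.0
```

step_arm:
  targets:
    - [[-0.56,-0.35,0,0,0,0,60],[-0.56,-0.35,0,0,0,0,60],[-0.56,-0.35,0,0,0,0,60],[-0.56,-0.35,0,0,0,0,60],[-0.56,-0.35,0,0,0,0,60]]

```text
time_s: 9.97
ee_pos: [0.4676, 0.1186, 0.0918]
ee_rot: [[-0.212, 0.977, -0.0], [0.977, 0.212, 0.0], [0.0, -0.0, -1.0]]
contact_force: [1.3, -0.7, 0.3]
opening: 0.0599
grip_force: 0.0
```

step_arm:
  targets:
    - [[-0.56,-0.35,0,0,0,0,60],[-0.56,-0.35,0,0,0,0,60],[-0.56,-0.35,0,0,0,0,60],[-0.56,-0.33,0,0,0,0,60],[-0.56,-0.33,0,0,0,0,60]]

```text
time_s: 10.38
ee_pos: [0.4245, -0.0053, 0.0918]
ee_rot: [[-0.212, 0.977, -0.0], [0.977, 0.212, 0.0], [0.0, -0.0, -1.0]]
contact_force: [0.7, -0.1, -0.8]
opening: 0.0596
grip_force: 0.0
```

```bash
cat >> h.py <<'E'
def wfind(lo,hi,z,pred,r=45,rng=True):
    """blob in wrist view nearest to predicted world point pred (m): minAreaRect on plane z, mm"""
    im,p=snap('wrist'); h=cv2.cvtColor(im,cv2.COLOR_RGB2HSV); m=cv2.inRange(h,lo,hi)
    u,v=proj(p,pred)[0].astype(int); k=np.zeros_like(m); cv2.circle(k,(u,v),r,255,-1); m&=k
    c=max(cv2.findContours(m,cv2.RETR_EXTERNAL,cv2.CHAIN_APPROX_NONE)[0],key=cv2.contourArea)
    w=cv2.minAreaRect((onplane(p,c[:,0],z)[:,:2]*1000).astype(np.float32))
    b=cv2.boxPoints(w); e=b[1]-b[0]; f=b[2]-b[1]; L=e if np.hypot(*e)>np.hypot(*f) else f
    print('px',(u,v),'ctr',np.round(w[0],1),'size',np.round(w[1],1),'axis',round(float(np.degrees(np.arctan2(L[1],L[0]))%180),1))
E
python3 - <<'E'
from h import *
plan(428,-7,95,12.4)
wfind((0,0,140),(180,50,255),.036,[.424,-.007,.036])
plan(428,-7,2,12.4)
E
```

```text
turn z -0.03 -> j6 -22 shift [-0.06  0.08 -0.08]
turn z 35.97 -> j6 158 shift [ 0.06 -0.08 -0.08]
t 10.38 pos [424.5  -5.3  91.8] yaw(y) 12.3 tilt 0.02 open 59.6 grip 0.0 j [ -9.7  24.8 124.4   0.   30.8 -21.9]
px (np.int64(324), np.int64(218)) ctr [423.3  -5.9] size [25.  42.6] axis 102.0
turn z -0.04 -> j6 -22 shift [-0.    0.12  2.24]
turn z 35.96 -> j6 158 shift [ 0.   -0.11  2.24]
t 10.43 pos [423.4  -7.9  91.7] yaw(y) 12.2 tilt 0.07 open 60.1 grip 0.0 j [-10.   24.8 124.5  -0.   30.7 -22.2]
```

step_arm:
  targets:
    - [[0.04,0.08,0,0,0,0,60],[0,0,0.5,0,0,0,60],[0,0,0.5,0,0,0,60],[0,0,0.5,0,0,0,60],[0,0,0.4,0,0,0,60]]

```text
time_s: 10.85
ee_pos: [0.4282, -0.0014, 0.0147]
ee_rot: [[-0.213, 0.977, -0.0], [0.977, 0.213, 0.0], [0.0, -0.0, -1.0]]
contact_force: [-0.4, -0.0, 0.5]
opening: 0.0602
grip_force: 0.0
```

step_arm:
  targets:
    - [[0,0,0.25,0,0,0,60],[0,0,0.05,0,0,0,60],[0,0,0,0,0,0,60],[0,0,0,0,0,0,60]]

```text
time_s: 11.18
ee_pos: [0.4283, -0.0017, 0.0042]
ee_rot: [[-0.213, 0.977, 0.0], [0.977, 0.213, 0.0], [0.0, 0.0, -1.0]]
contact_force: [0.1, 0.6, 0.2]
opening: 0.06
grip_force: 0.0
```

step_arm:
  targets:
    - [[0,0,0,0,0,0,40],[0,0,0,0,0,0,15],[0,0,0,0,0,0,15],[0,0,0,0,0,0,15],[0,0,0,0,0,0,15]]

```text
time_s: 11.6
ee_pos: [0.4282, -0.0021, 0.0047]
ee_rot: [[-0.212, 0.977, 0.001], [0.977, 0.212, -0.0], [-0.0, 0.001, -1.0]]
contact_force: [-0.7, 1.9, 9.4]
opening: 0.0252
grip_force: 59.2
```

step_arm:
  targets:
    - [[0,0,0,0,0,0,15],[0,0,-0.3,0,0,0,15],[0,0,-0.5,0,0,0,15],[0,0,-0.5,0,0,0,15],[0,0,-0.2,0,0,0,15]]

```text
time_s: 12.02
ee_pos: [0.4286, -0.0022, 0.066]
ee_rot: [[-0.212, 0.977, 0.003], [0.977, 0.212, -0.0], [-0.001, 0.002, -1.0]]
contact_force: [1.1, 0.0, -0.6]
opening: 0.0253
grip_force: 59.1
```

```bash
python3 - <<'E'
from h import *
plan(569.3,317.6,65,12.4)
E
```

```text
turn z -0.03 -> j6 -22 shift [7.05 5.15 0.03]
turn z 35.97 -> j6 158 shift [-7.05 -5.15  0.02]
t 12.02 pos [428.6  -2.2  66. ] yaw(y) 12.2 tilt 0.15 open 25.3 grip 59.1 j [ -9.1  28.1 125.2   0.   26.6 -21.4]
```

step_arm:
  targets:
    - [[0.5,0.37,0,0,0,0,15],[0.5,0.37,0,0,0,0,15],[0.5,0.37,0,0,0,0,15],[0.5,0.37,0,0,0,0,15],[0.5,0.37,0,0,0,0,15]]

```text
time_s: 12.43
ee_pos: [0.4795, 0.1125, 0.0639]
ee_rot: [[-0.212, 0.977, 0.0], [0.977, 0.212, 0.0], [0.0, 0.0, -1.0]]
contact_force: [0.6, 0.2, -0.7]
opening: 0.0247
grip_force: 59.1
```

step_arm:
  targets:
    - [[0.5,0.37,0,0,0,0,15],[0.5,0.37,0,0,0,0,15],[0.5,0.37,0,0,0,0,15],[0.5,0.37,0,0,0,0,15],[0.5,0.37,0,0,0,0,15]]

```text
time_s: 12.85
ee_pos: [0.5305, 0.226, 0.0637]
ee_rot: [[-0.212, 0.977, -0.0], [0.977, 0.212, 0.0], [0.0, 0.0, -1.0]]
contact_force: [-0.6, -0.8, -0.8]
opening: 0.0252
grip_force: 59.1
```

step_arm:
  targets:
    - [[0.5,0.37,0,0,0,0,15],[0.5,0.37,0,0,0,0,15],[0.5,0.37,0,0,0,0,15],[0.5,0.37,0,0,0,0,15],[0,0,0,0,0,0,15]]

```text
time_s: 13.27
ee_pos: [0.5724, 0.3189, 0.0636]
ee_rot: [[-0.214, 0.977, 0.002], [0.977, 0.214, 0.001], [0.001, 0.002, -1.0]]
contact_force: [-0.9, -0.3, 0.2]
opening: 0.0249
grip_force: 59.2
```

step_arm:
  targets:
    - [[0,0,0,0,0,0,15],[0,0,0,0,0,0,15]]

```text
time_s: 13.43
ee_pos: [0.5706, 0.3151, 0.0635]
ee_rot: [[-0.212, 0.977, -0.001], [0.977, 0.212, -0.0], [-0.0, -0.001, -1.0]]
contact_force: [-0.4, -0.8, -1.7]
opening: 0.0248
grip_force: 59.2
```

```bash
python3 - <<'E'
from h import *
plan(569.3,317.6,11,12.4)
E
```

```text
turn z -0.03 -> j6 11 shift [ 0.07 -0.02  1.31]
turn z 35.97 -> j6 191 shift [-0.07  0.02  1.31]
t 13.43 pos [570.6 315.1  63.5] yaw(y) 12.3 tilt 0.06 open 24.8 grip 59.2 j [23.1 40.7 93.2 -0.  46.1 10.8]
```

step_arm:
  targets:
    - [[0.05,0,0.4,0,0,0,15],[0,0,0.4,0,0,0,15],[0,0,0.3,0,0,0,15],[0,0,0.15,0,0,0,15],[0,0,0.03,0,0,0,15]]

```text
time_s: 13.85
ee_pos: [0.5701, 0.3166, 0.0116]
ee_rot: [[-0.212, 0.977, -0.002], [0.977, 0.212, -0.001], [-0.0, -0.002, -1.0]]
contact_force: [-0.1, 0.2, -0.9]
opening: 0.0249
grip_force: 59.2
```

step_arm:
  targets:
    - [[0,0,0.03,0,0,0,15],[0,0,0.03,0,0,0,15],[0,0,0,0,0,0,15],[0,0,0,0,0,0,15]]

```text
time_s: 14.18
ee_pos: [0.5709, 0.3176, 0.011]
ee_rot: [[-0.212, 0.977, 0.001], [0.977, 0.212, 0.0], [0.0, 0.001, -1.0]]
contact_force: [0.1, -0.8, -1.7]
opening: 0.0249
grip_force: 59.2
```

step_arm:
  targets:
    - [[0,0,0.04,0,0,0,15],[0,0,0,0,0,0,15],[0,0,0,0,0,0,15]]

```text
time_s: 14.43
ee_pos: [0.5707, 0.3175, 0.0089]
ee_rot: [[-0.212, 0.977, 0.0], [0.977, 0.212, 0.0], [0.0, 0.0, -1.0]]
contact_force: [0.3, -1.1, -0.1]
opening: 0.0249
grip_force: 59.2
```

step_arm:
  targets:
    - [[0,0,0.03,0,0,0,15],[0,0,0,0,0,0,15],[0,0,0,0,0,0,36],[0,0,0,0,0,0,36],[0,0,0,0,0,0,36]]

```text
time_s: 14.85
ee_pos: [0.5707, 0.3175, 0.0076]
ee_rot: [[-0.212, 0.977, 0.0], [0.977, 0.212, 0.0], [0.0, 0.0, -1.0]]
contact_force: [0.5, 0.6, -1.1]
opening: 0.0359
grip_force: 0.0
```

step_arm:
  targets:
    - [[0,0,-0.2,0,0,0,36],[0,0,-0.5,0,0,0,36],[0,0,-0.6,0,0,0,50],[0,0,-0.8,0,0,0,50],[0,0,0,0,0,0,50]]

```text
time_s: 15.27
ee_pos: [0.5728, 0.3185, 0.0977]
ee_rot: [[-0.212, 0.977, 0.007], [0.977, 0.212, 0.003], [0.002, 0.008, -1.0]]
contact_force: [0.8, -0.3, 0.6]
opening: 0.0496
grip_force: 0.0
```

```bash
python3 - <<'E'
from h import *
plan(415,133,95,12.4)
wfind((0,0,140),(180,50,255),.04,[.570,.314,.04],r=22)
E
```

```text
turn z -0.03 -> j6 11 shift [-3.68 -4.85  0.02]
turn z 35.97 -> j6 191 shift [3.68 4.85 0.11]
t 15.27 pos [572.8 318.5  97.7] yaw(y) 12.3 tilt 0.46 open 49.6 grip 0.0 j [23.3 38.3 91.8  0.  49.4 11. ]
px (np.int64(319), np.int64(221)) ctr [569.5 313.7] size [28.5 30.2] axis 92.0
```

step_arm:
  targets:
    - [[-0.33,-0.44,0,0,0,0,60],[-0.33,-0.44,0,0,0,0,60],[-0.33,-0.44,0,0,0,0,60],[-0.33,-0.44,0,0,0,0,60],[-0.33,-0.44,0,0,0,0,60]]

```text
time_s: 15.73
ee_pos: [0.4976, 0.2335, 0.0912]
ee_rot: [[-0.212, 0.977, -0.001], [0.977, 0.212, -0.0], [-0.0, -0.001, -1.0]]
contact_force: [0.6, 0.3, -0.4]
opening: 0.06
grip_force: 0.0
```

step_arm:
  targets:
    - [[-0.33,-0.44,0,0,0,0,60],[-0.33,-0.44,0,0,0,0,60],[-0.33,-0.44,0,0,0,0,60],[-0.33,-0.44,0,0,0,0,60],[-0.33,-0.44,0,0,0,0,60]]

```text
time_s: 16.15
ee_pos: [0.4257, 0.1504, 0.0914]
ee_rot: [[-0.212, 0.977, -0.001], [0.977, 0.212, -0.0], [0.0, -0.001, -1.0]]
contact_force: [1.1, 0.0, -0.5]
opening: 0.06
grip_force: 0.0
```

step_arm:
  targets:
    - [[-0.33,-0.44,0,0,0,0,60],[0,0,0,0,0,0,60],[0,0,0,0,0,0,60]]

```text
time_s: 16.4
ee_pos: [0.412, 0.134, 0.0916]
ee_rot: [[-0.211, 0.978, -0.0], [0.978, 0.211, 0.0], [0.0, -0.0, -1.0]]
contact_force: [0.4, -0.0, -0.5]
opening: 0.0597
grip_force: 0.0
```

```bash
python3 - <<'E'
from h import *
wfind((0,0,110),(180,90,255),.038,[.415,.1333,.038],r=22)
wfind((0,0,0),(180,255,70),.02,[.415,.1333,.02],r=45)
plan(415,133.3,14,12.4)
E
```

```text
px (np.int64(330), np.int64(219)) ctr [415.  135.4] size [22.5 22.2] axis 39.8
px (np.int64(329), np.int64(211)) ctr [409.4 147.9] size [30.8 16.1] axis 27.2
turn z -0.03 -> j6 -3 shift [-0.05  0.04  1.94]
turn z 35.97 -> j6 177 shift [ 0.05 -0.04  1.94]
t 16.5 pos [413.  134.8  91.6] yaw(y) 12.2 tilt 0.04 open 59.9 grip 0.0 j [  9.3  25.4 123.2   0.   31.4  -2.9]
```

step_arm:
  targets:
    - [[0.0,0.04,0.4,0,0,0,60],[0,0,0.5,0,0,0,60],[0,0,0.5,0,0,0,60],[0,0,0.4,0,0,0,60],[0,0,0.13,0,0,0,60]]

```text
time_s: 16.92
ee_pos: [0.4137, 0.1353, 0.0124]
ee_rot: [[-0.213, 0.977, -0.002], [0.977, 0.213, -0.0], [0.0, -0.002, -1.0]]
contact_force: [-0.7, -0.2, -0.2]
opening: 0.0602
grip_force: 0.0
```

step_arm:
  targets:
    - [[0,0,0,0,0,0,60],[0,0,0,0,0,0,40],[0,0,0,0,0,0,18],[0,0,0,0,0,0,18],[0,0,0,0,0,0,18]]

```text
time_s: 17.33
ee_pos: [0.4143, 0.135, 0.0155]
ee_rot: [[-0.212, 0.977, 0.002], [0.977, 0.212, 0.0], [0.0, 0.002, -1.0]]
contact_force: [-0.8, 1.3, 6.5]
opening: 0.0246
grip_force: 58.5
```

step_arm:
  targets:
    - [[0,0,0,0,0,0,18],[0,0,0,0,0,0,18],[0,0,-0.3,0,0,0,18],[0,0,-0.5,0,0,0,18],[0,0,-0.5,0,0,0,18]]

```text
time_s: 17.75
ee_pos: [0.4137, 0.1348, 0.0674]
ee_rot: [[-0.212, 0.977, -0.0], [0.977, 0.212, 0.0], [0.0, -0.0, -1.0]]
contact_force: [0.8, -1.5, -0.5]
opening: 0.0247
grip_force: 59.0
```

```bash
python3 - <<'E'
from h import *
plan(603,6.1,65,12.4)
E
```

```text
turn z -0.03 -> j6 -3 shift [-4.16  3.93  0.06]
turn z 35.97 -> j6 177 shift [ 4.16 -3.93  0.06]
t 17.75 pos [413.7 134.8  67.4] yaw(y) 12.3 tilt 0.01 open 24.7 grip 59.0 j [  9.3  28.2 124.1   0.   27.6  -2.9]
```

step_arm:
  targets:
    - [[-0.35,0.33,0,0,0,0,18],[-0.35,0.33,0,0,0,0,18],[-0.35,0.33,0,0,0,0,18],[-0.35,0.33,0,0,0,0,18],[-0.35,0.33,0,0,0,0,18]]

```text
time_s: 18.17
ee_pos: [0.4941, 0.0798, 0.0673]
ee_rot: [[-0.212, 0.977, 0.002], [0.977, 0.212, 0.0], [-0.0, 0.001, -1.0]]
contact_force: [-0.6, 0.2, -0.5]
opening: 0.0249
grip_force: 59.0
```

step_arm:
  targets:
    - [[-0.35,0.33,0,0,0,0,18],[-0.35,0.33,0,0,0,0,18],[-0.35,0.33,0,0,0,0,18],[-0.35,0.33,0,0,0,0,18],[-0.35,0.33,0,0,0,0,18]]

```text
time_s: 18.58
ee_pos: [0.5734, 0.0254, 0.0673]
ee_rot: [[-0.212, 0.977, 0.001], [0.977, 0.212, 0.0], [-0.0, 0.001, -1.0]]
contact_force: [0.3, 0.1, -0.8]
opening: 0.0247
grip_force: 59.0
```

step_arm:
  targets:
    - [[-0.33,0.32,0,0,0,0,18],[-0.33,0.31,0,0,0,0,18],[0,0,0,0,0,0,18],[0,0,0,0,0,0,18],[0,0,0,0,0,0,18]]

```text
time_s: 19.0
ee_pos: [0.6021, 0.0058, 0.0667]
ee_rot: [[-0.212, 0.977, -0.0], [0.977, 0.212, 0.0], [0.0, -0.0, -1.0]]
contact_force: [-0.7, -0.2, 0.2]
opening: 0.0248
grip_force: 59.0
```

```bash
python3 - <<'E'
from h import *
plan(603,6.1,20,12.4)
snap('wrist','w5.png')
E
```

```text
turn z -0.03 -> j6 -18 shift [0.   0.02 1.17]
turn z 35.97 -> j6 162 shift [-0.   -0.02  1.17]
t 19.0 pos [602.1   5.8  66.7] yaw(y) 12.2 tilt 0.02 open 24.8 grip 59.0 j [ -5.7  37.3 100.7   0.   42.  -18. ]
```

View pics/w5.png

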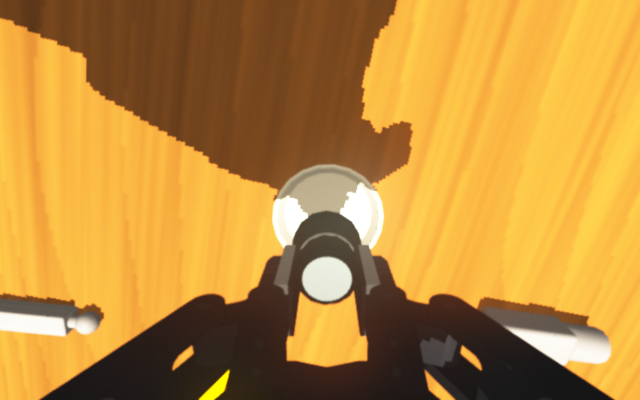

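The loupe is held upright at (327,278), above the dish at (328,215). Lowering it.

step_arm:
  targets:
    - [[0,0.02,0.4,0,0,0,18],[0,0,0.4,0,0,0,18],[0,0,0.2,0,0,0,18],[0,0,0.1,0,0,0,18],[0,0,0.03,0,0,0,18]]

```text
time_s: 19.47
ee_pos: [0.6031, 0.006, 0.0208]
ee_rot: [[-0.213, 0.977, -0.001], [0.977, 0.213, 0.0], [0.0, -0.001, -1.0]]
contact_force: [-0.4, -1.0, -0.3]
opening: 0.0242
grip_force: 59.0
```

step_arm:
  targets:
    - [[0,0,0,0,0,0,18],[0,0,0.03,0,0,0,18],[0,0,0,0,0,0,18],[0,0,0,0,0,0,18]]

```text
time_s: 19.8
ee_pos: [0.6038, 0.0057, 0.0205]
ee_rot: [[-0.212, 0.977, 0.001], [0.977, 0.212, 0.0], [-0.0, 0.001, -1.0]]
contact_force: [0.6, 0.1, -0.5]
opening: 0.0246
grip_force: 59.0
```

step_arm:
  targets:
    - [[0,0,0.03,0,0,0,18],[0,0,0,0,0,0,18],[0,0,0,0,0,0,18]]

```text
time_s: 20.05
ee_pos: [0.6038, 0.0057, 0.0195]
ee_rot: [[-0.212, 0.977, 0.001], [0.977, 0.212, -0.0], [-0.0, 0.001, -1.0]]
contact_force: [-2.2, 0.5, 5.2]
opening: 0.0243
grip_force: 59.9
```

step_arm:
  targets:
    - [[0,0,0,0,0,0,45],[0,0,0,0,0,0,45],[0,0,0,0,0,0,45],[0,0,-0.3,0,0,0,45],[0,0,-0.5,0,0,0,45]]

```text
time_s: 20.47
ee_pos: [0.6026, 0.0058, 0.05]
ee_rot: [[-0.212, 0.977, -0.003], [0.977, 0.212, 0.0], [0.001, -0.003, -1.0]]
contact_force: [-0.1, 0.6, -0.2]
opening: 0.045
grip_force: 0.0
```

step_arm:
  targets:
    - [[0,0,-0.6,0,0,0,45],[0,0,-0.5,0,0,0,45],[0,0,0,0,0,0,45]]

```text
time_s: 20.72
ee_pos: [0.6052, 0.0056, 0.0993]
ee_rot: [[-0.212, 0.977, 0.006], [0.977, 0.212, -0.001], [-0.002, 0.006, -1.0]]
contact_force: [0.3, -0.1, 0.8]
opening: 0.0453
grip_force: 0.0
```

```bash
python3 - <<'E'
from h import *
plan(418,-117.3,95,96.7)
E
```

```text
turn z -16.89 -> j6 -102 shift [ 5.01 -2.51  0.08]
turn z 19.11 -> j6 78 shift [-5.01  2.51  0.13]
t 20.72 pos [605.2   5.6  99.3] yaw(y) 12.3 tilt 0.34 open 45.3 grip 0.0 j [ -5.7  34.8  99.3   0.   45.5 -18. ]
```

step_arm:
  targets:
    - [[0,0,0,0,0,-1,45],[0,0,0,0,0,-1,45],[0,0,0,0,0,-1,45],[0,0,0,0,0,-1,45],[0,0,0,0,0,-1,45]]

```text
time_s: 21.13
ee_pos: [0.6034, 0.0058, 0.095]
ee_rot: [[-0.609, 0.793, -0.0], [0.793, 0.609, 0.0], [0.0, -0.0, -1.0]]
contact_force: [-0.6, 0.8, 0.4]
opening: 0.0449
grip_force: 0.0
```

step_arm:
  targets:
    - [[0,0,0,0,0,-1,45],[0,0,0,0,0,-1,45],[0,0,0,0,0,-1,45],[0,0,0,0,0,-1,45],[0,0,0,0,0,-1,45]]

```text
time_s: 21.55
ee_pos: [0.6034, 0.0058, 0.095]
ee_rot: [[-0.887, 0.462, -0.0], [0.462, 0.887, 0.0], [0.0, 0.0, -1.0]]
contact_force: [-1.0, -0.2, 0.6]
opening: 0.045
grip_force: 0.0
```

step_arm:
  targets:
    - [[0,0,0,0,0,-1,45],[0,0,0,0,0,-1,45],[0,0,0,0,0,-1,45],[0,0,0,0,0,-1,45],[0,0,0,0,0,-1,45]]

```text
time_s: 21.97
ee_pos: [0.6034, 0.0058, 0.0949]
ee_rot: [[-0.999, 0.044, -0.0], [0.044, 0.999, 0.0], [0.0, 0.0, -1.0]]
contact_force: [0.3, 0.4, -0.6]
opening: 0.0449
grip_force: 0.0
```

step_arm:
  targets:
    - [[0,0,0,0,0,-1,45],[0,0,0,0,0,-0.9,45],[0.5,-0.25,0,0,0,0,45],[0.5,-0.25,0,0,0,0,45],[0.5,-0.25,0,0,0,0,45]]

```text
time_s: 22.38
ee_pos: [0.5466, -0.0313, 0.0948]
ee_rot: [[-0.993, -0.118, -0.0], [-0.118, 0.993, 0.0], [0.0, 0.0, -1.0]]
contact_force: [-0.1, -0.2, -0.1]
opening: 0.0448
grip_force: 0.0
```

step_arm:
  targets:
    - [[0.5,-0.25,0,0,0,0,45],[0.5,-0.25,0,0,0,0,45],[0.5,-0.25,0,0,0,0,45],[0.5,-0.25,0,0,0,0,45],[0.5,-0.25,0,0,0,0,45]]

```text
time_s: 22.8
ee_pos: [0.4531, -0.0929, 0.095]
ee_rot: [[-0.993, -0.118, 0.0], [-0.118, 0.993, 0.0], [-0.0, 0.0, -1.0]]
contact_force: [0.5, -0.0, -0.6]
opening: 0.045
grip_force: 0.0
```

step_arm:
  targets:
    - [[0.5,-0.25,0,0,0,0,45],[0.4,-0.25,0,0,0,0,45],[0,0,0,0,0,0,45],[0,0,0,0,0,0,45]]

```text
time_s: 23.13
ee_pos: [0.4205, -0.1171, 0.0951]
ee_rot: [[-0.993, -0.116, 0.0], [-0.116, 0.993, -0.0], [-0.0, -0.0, -1.0]]
contact_force: [0.3, 0.4, -0.5]
opening: 0.0445
grip_force: 0.0
```

```bash
python3 - <<'E'
from h import *
wfind((0,0,110),(180,90,255),.016,[.414,-.1177,.012],r=90)
plan(418,-117.3,0,96.7)
E
```

```text
px (np.int64(326), np.int64(195)) ctr [ 413.5 -117.9] size [77.1 15.8] axis 7.2
turn z 0.00 -> j6 -121 shift [ 0.08 -0.    2.38]
turn z -36.00 -> j6 -301 shift [-0.07  0.    2.38]
t 23.18 pos [ 421.  -116.8   95.1] yaw(y) 96.7 tilt 0.04 open 44.9 grip 0.0 j [ -24.2   25.1  122.7    0.    32.2 -120.9]
```

step_arm:
  targets:
    - [[0.08,0,0.5,0,0,0,45],[0,0,0.5,0,0,0,45],[0,0,0.5,0,0,0,45],[0,0,0.5,0,0,0,45],[0,0,0.3,0,0,0,45]]

```text
time_s: 23.6
ee_pos: [0.4179, -0.1164, 0.0012]
ee_rot: [[-0.993, -0.118, -0.001], [-0.118, 0.993, 0.0], [0.001, 0.001, -1.0]]
contact_force: [0.4, 0.9, -0.1]
opening: 0.0452
grip_force: 0.0
```

step_arm:
  targets:
    - [[0,0,0.1,0,0,0,45],[0,0,0.05,0,0,0,45],[0,0,0,0,0,0,45],[0,0,0,0,0,0,45]]

```text
time_s: 23.93
ee_pos: [0.418, -0.117, -0.0027]
ee_rot: [[-0.993, -0.118, 0.001], [-0.118, 0.993, -0.0], [-0.001, -0.0, -1.0]]
contact_force: [0.2, -0.5, -0.2]
opening: 0.0451
grip_force: 0.0
```

step_arm:
  targets:
    - [[0,0,0,0,0,0,30],[0,0,0,0,0,0,20],[0,0,0,0,0,0,8],[0,0,0,0,0,0,8],[0,0,0,0,0,0,8]]

```text
time_s: 24.35
ee_pos: [0.4178, -0.1171, -0.0024]
ee_rot: [[-0.993, -0.118, 0.001], [-0.118, 0.993, -0.0], [-0.001, -0.001, -1.0]]
contact_force: [-1.5, 0.9, 9.8]
opening: 0.0143
grip_force: 58.7
```

step_arm:
  targets:
    - [[0,0,-0.2,0,0,0,8],[0,0,-0.4,0,0,0,8],[0,0,-0.5,0,0,0,8],[0,0,-0.5,0,0,0,8],[0,0,0,0,0,0,8]]

```text
time_s: 24.77
ee_pos: [0.4184, -0.1174, 0.0639]
ee_rot: [[-0.993, -0.118, 0.004], [-0.118, 0.993, -0.002], [-0.004, -0.002, -1.0]]
contact_force: [-0.3, 0.1, 0.4]
opening: 0.0139
grip_force: 59.3
```

```bash
python3 - <<'E'
from h import *
plan(581,-320.3,62,19.5)
snap('wrist','w6.png')
E
```

```text
turn z 15.45 -> j6 -44 shift [-6.14  2.14  0.07]
turn z -20.55 -> j6 -224 shift [ 6.14 -2.14  0.03]
t 24.77 pos [ 418.4 -117.4   63.9] yaw(y) 96.8 tilt 0.25 open 13.9 grip 59.3 j [ -24.4   28.6  124.5    0.    26.7 -121.2]
```

View pics/w6.png

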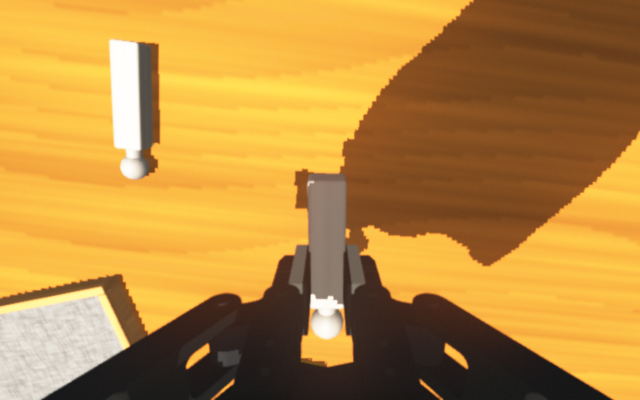

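Punch A is held, shank end at (326,180) and ball at (327,322). Turning it and carrying it to the wooden tray.

step_arm:
  targets:
    - [[0,0,0,0,0,1,8],[0,0,0,0,0,1,8],[0,0,0,0,0,1,8],[0,0,0,0,0,1,8],[0,0,0,0,0,1,8]]

```text
time_s: 25.23
ee_pos: [0.4171, -0.1169, 0.0601]
ee_rot: [[-0.948, 0.317, -0.001], [0.317, 0.948, 0.001], [0.001, 0.0, -1.0]]
contact_force: [-0.9, 0.1, -1.2]
opening: 0.0141
grip_force: 59.2
```

step_arm:
  targets:
    - [[0,0,0,0,0,1,8],[0,0,0,0,0,1,8],[0,0,0,0,0,1,8],[0,0,0,0,0,1,8],[0,0,0,0,0,1,8]]

```text
time_s: 25.65
ee_pos: [0.4171, -0.1169, 0.0601]
ee_rot: [[-0.725, 0.688, -0.001], [0.688, 0.725, 0.001], [0.001, -0.0, -1.0]]
contact_force: [0.7, -0.3, -1.5]
opening: 0.0146
grip_force: 59.2
```

step_arm:
  targets:
    - [[0,0,0,0,0,1,8],[0,0,0,0,0,1,8],[0,0,0,0,0,1,8],[0,0,0,0,0,1,8],[0,0,0,0,0,1,8]]

```text
time_s: 26.07
ee_pos: [0.4171, -0.1168, 0.0601]
ee_rot: [[-0.366, 0.93, -0.001], [0.93, 0.366, 0.001], [0.001, -0.001, -1.0]]
contact_force: [-0.2, 0.2, -1.0]
opening: 0.0144
grip_force: 59.2
```

step_arm:
  targets:
    - [[0,0,0,0,0,0.4,8],[-0.4,0.14,0,0,0,0,8],[-0.4,0.14,0,0,0,0,8],[-0.4,0.14,0,0,0,0,8],[-0.4,0.14,0,0,0,0,8]]

```text
time_s: 26.48
ee_pos: [0.4603, -0.1701, 0.06]
ee_rot: [[-0.338, 0.941, -0.001], [0.941, 0.338, 0.001], [0.001, -0.001, -1.0]]
contact_force: [0.7, -0.2, -1.4]
opening: 0.0144
grip_force: 59.2
```

step_arm:
  targets:
    - [[-0.4,0.14,0,0,0,0,8],[-0.4,0.14,0,0,0,0,8],[-0.4,0.14,0,0,0,0,8],[-0.4,0.14,0,0,0,0,8],[-0.4,0.14,0,0,0,0,8]]

```text
time_s: 26.9
ee_pos: [0.5136, -0.2359, 0.0597]
ee_rot: [[-0.338, 0.941, -0.001], [0.941, 0.338, 0.001], [0.001, -0.001, -1.0]]
contact_force: [0.3, 0.8, 0.1]
opening: 0.0142
grip_force: 59.2
```

step_arm:
  targets:
    - [[-0.4,0.14,0,0,0,0,8],[-0.4,0.14,0,0,0,0,8],[-0.4,0.14,0,0,0,0,8],[-0.4,0.14,0,0,0,0,8],[-0.4,0.14,0,0,0,0,8]]

```text
time_s: 27.32
ee_pos: [0.567, -0.3017, 0.0595]
ee_rot: [[-0.338, 0.941, -0.001], [0.941, 0.338, 0.001], [0.001, -0.001, -1.0]]
contact_force: [-0.3, -0.3, -1.5]
opening: 0.0141
grip_force: 59.2
```

step_arm:
  targets:
    - [[-0.3,0.1,0,0,0,0,8],[-0.2,0.07,0,0,0,0,8],[0,0,0,0,0,0,8],[0,0,0,0,0,0,8]]

```text
time_s: 27.65
ee_pos: [0.5796, -0.3174, 0.0599]
ee_rot: [[-0.338, 0.941, -0.001], [0.941, 0.338, 0.001], [0.001, -0.001, -1.0]]
contact_force: [-0.5, -0.4, -0.6]
opening: 0.0145
grip_force: 59.2
```

```bash
python3 - <<'E'
from h import *
plan(581,-320.3,9,19.5)
E
```

```text
turn z 0.05 -> j6 -54 shift [-0.08  0.01  1.27]
turn z -35.95 -> j6 -234 shift [ 0.08 -0.01  1.27]
t 27.65 pos [ 579.6 -317.4   59.9] yaw(y) 19.7 tilt 0.09 open 14.5 grip 59.2 j [-34.4  41.5  91.9   0.   46.6 -54.2]
```

step_arm:
  targets:
    - [[-0.07,0,0.4,0,0,0,8],[0,0,0.4,0,0,0,8],[0,0,0.3,0,0,0,8],[0,0,0.1,0,0,0,8],[0,0,0,0,0,0,8]]

```text
time_s: 28.07
ee_pos: [0.5804, -0.3197, 0.0116]
ee_rot: [[-0.338, 0.941, -0.002], [0.941, 0.338, 0.001], [0.002, -0.001, -1.0]]
contact_force: [0.1, -0.3, -1.2]
opening: 0.0143
grip_force: 59.2
```

step_arm:
  targets:
    - [[0,0,0.03,0,0,0,8],[0,0,0,0,0,0,8],[0,0,0,0,0,0,8]]

```text
time_s: 28.32
ee_pos: [0.5814, -0.3206, 0.0123]
ee_rot: [[-0.338, 0.941, 0.001], [0.941, 0.338, -0.001], [-0.001, 0.001, -1.0]]
contact_force: [-0.6, -0.1, -1.0]
opening: 0.014
grip_force: 59.2
```

step_arm:
  targets:
    - [[0,0,0.03,0,0,0,8],[0,0,0,0,0,0,8],[0,0,0,0,0,0,8]]

```text
time_s: 28.57
ee_pos: [0.5811, -0.3205, 0.0106]
ee_rot: [[-0.338, 0.941, 0.0], [0.941, 0.338, -0.0], [-0.0, 0.0, -1.0]]
contact_force: [0.4, -0.2, -1.4]
opening: 0.0143
grip_force: 59.2
```

step_arm:
  targets:
    - [[0,0,0.06,0,0,0,8],[0,0,0,0,0,0,8],[0,0,0,0,0,0,8]]

```text
time_s: 28.82
ee_pos: [0.581, -0.3205, 0.0078]
ee_rot: [[-0.338, 0.941, -0.0], [0.941, 0.338, 0.0], [0.0, -0.0, -1.0]]
contact_force: [0.8, -0.3, -1.6]
opening: 0.0137
grip_force: 59.3
```

step_arm:
  targets:
    - [[0,0,0.03,0,0,0,8],[0,0,0,0,0,0,8],[0,0,0,0,0,0,8]]

```text
time_s: 29.07
ee_pos: [0.5811, -0.3205, 0.0076]
ee_rot: [[-0.338, 0.941, 0.0], [0.941, 0.338, -0.0], [-0.0, 0.0, -1.0]]
contact_force: [-3.3, 1.7, 7.4]
opening: 0.0138
grip_force: 60.3
```

step_arm:
  targets:
    - [[0,0,0,0,0,0,22],[0,0,0,0,0,0,22],[0,0,0,0,0,0,22],[0,0,-0.2,0,0,0,22],[0,0,-0.5,0,0,0,22]]

```text
time_s: 29.48
ee_pos: [0.58, -0.3198, 0.033]
ee_rot: [[-0.338, 0.941, -0.003], [0.941, 0.338, 0.003], [0.004, -0.002, -1.0]]
contact_force: [-0.3, -0.6, 1.0]
opening: 0.022
grip_force: 0.0
```

step_arm:
  targets:
    - [[0,0,-0.6,0,0,0,45],[0,0,-0.6,0,0,0,45],[0,0,-0.3,0,0,0,45],[0,0,0,0,0,0,45],[0,0,0,0,0,0,45]]

```text
time_s: 29.9
ee_pos: [0.5811, -0.3205, 0.095]
ee_rot: [[-0.338, 0.941, 0.001], [0.941, 0.338, -0.0], [-0.001, 0.0, -1.0]]
contact_force: [0.2, -0.4, -0.6]
opening: 0.0448
grip_force: 0.0
```

```bash
python3 - <<'E'
from h import *
plan(372,-241.3,95,87.8)
E
```

```text
turn z -13.61 -> j6 -122 shift [ 5.3   1.78 -0.  ]
turn z 22.39 -> j6 58 shift [-5.3  -1.78  0.  ]
t 29.9 pos [ 581.1 -320.5   95. ] yaw(y) 19.7 tilt 0.04 open 44.8 grip 0.0 j [-34.6  39.1  90.4   0.   50.4 -54.3]
```

step_arm:
  targets:
    - [[0,0,0,0,0,-1,45],[0,0,0,0,0,-1,45],[0,0,0,0,0,-1,45],[0,0,0,0,0,-1,45],[0,0,0,0,0,-1,45]]

```text
time_s: 30.32
ee_pos: [0.5805, -0.3201, 0.0929]
ee_rot: [[-0.707, 0.707, -0.002], [0.707, 0.707, 0.002], [0.003, -0.0, -1.0]]
contact_force: [0.5, -0.1, 0.1]
opening: 0.0449
grip_force: 0.0
```

step_arm:
  targets:
    - [[0,0,0,0,0,-1,45],[0,0,0,0,0,-1,45],[0,0,0,0,0,-1,45],[0,0,0,0,0,-1,45],[0,0,0,0,0,-1,45]]

```text
time_s: 30.73
ee_pos: [0.5804, -0.3201, 0.0928]
ee_rot: [[-0.94, 0.342, -0.002], [0.342, 0.94, 0.002], [0.003, 0.001, -1.0]]
contact_force: [0.2, 1.2, 0.1]
opening: 0.045
grip_force: 0.0
```

step_arm:
  targets:
    - [[0,0,0,0,0,-1,45],[0,0,0,0,0,-1,45],[0,0,0,0,0,-1,45],[0,0,0,0,0,-0.6,45],[0.48,0.16,0,0,0,0,45]]

```text
time_s: 31.15
ee_pos: [0.5634, -0.3138, 0.0928]
ee_rot: [[-0.999, 0.036, -0.0], [0.036, 0.999, 0.0], [0.0, 0.0, -1.0]]
contact_force: [0.1, -0.3, -0.5]
opening: 0.045
grip_force: 0.0
```

step_arm:
  targets:
    - [[0.48,0.16,0,0,0,0,45],[0.48,0.16,0,0,0,0,45],[0.48,0.16,0,0,0,0,45],[0.48,0.16,0,0,0,0,45],[0.48,0.16,0,0,0,0,45]]

```text
time_s: 31.57
ee_pos: [0.466, -0.2767, 0.0933]
ee_rot: [[-0.999, 0.039, -0.002], [0.039, 0.999, 0.002], [0.002, 0.002, -1.0]]
contact_force: [-0.5, 0.0, 0.0]
opening: 0.0445
grip_force: 0.0
```

step_arm:
  targets:
    - [[0.48,0.16,0,0,0,0,45],[0.48,0.16,0,0,0,0,45],[0.48,0.16,0,0,0,0,45],[0.48,0.16,0,0,0,0,45],[0.48,0.16,0,0,0,0,45]]

```text
time_s: 31.98
ee_pos: [0.3713, -0.241, 0.0936]
ee_rot: [[-0.999, 0.039, -0.002], [0.039, 0.999, 0.002], [0.002, 0.002, -1.0]]
contact_force: [0.1, 0.3, -1.2]
opening: 0.0451
grip_force: 0.0
```

step_arm:
  targets:
    - [[0,0,0,0,0,0,45],[0,0,0,0,0,0,45],[0,0,0,0,0,0,45]]

```text
time_s: 32.23
ee_pos: [0.3732, -0.2421, 0.0943]
ee_rot: [[-0.999, 0.039, -0.0], [0.039, 0.999, 0.0], [0.0, 0.0, -1.0]]
contact_force: [0.7, 0.6, 0.1]
opening: 0.0451
grip_force: 0.0
```

```bash
python3 - <<'E'
from h import *
wfind((0,0,110),(180,90,255),.016,[.369,-.2412,.012],r=90)
plan(372,-241.3,-3,87.8)
E
```

```text
px (np.int64(327), np.int64(198)) ctr [ 365.7 -240. ] size [16.3 77.6] axis 179.4
turn z -0.01 -> j6 -129 shift [0.04 0.02 2.43]
turn z 35.99 -> j6 51 shift [-0.04 -0.02  2.43]
t 32.28 pos [ 373.4 -242.2   94.3] yaw(y) 87.8 tilt 0.01 open 45.5 grip 0.0 j [ -41.5   25.7  121.6    0.    32.7 -129.2]
```

step_arm:
  targets:
    - [[0.07,0.04,0.5,0,0,0,45],[0,0,0.5,0,0,0,45],[0,0,0.5,0,0,0,45],[0,0,0.5,0,0,0,45],[0,0,0.3,0,0,0,45]]

```text
time_s: 32.7
ee_pos: [0.3704, -0.2401, 0.0008]
ee_rot: [[-0.999, 0.039, -0.001], [0.039, 0.999, 0.001], [0.001, 0.001, -1.0]]
contact_force: [-0.2, -0.3, 1.2]
opening: 0.0452
grip_force: 0.0
```

step_arm:
  targets:
    - [[0,0,0.1,0,0,0,45],[0,0,0.03,0,0,0,45],[0,0,0,0,0,0,45],[0,0,0,0,0,0,45]]

```text
time_s: 33.03
ee_pos: [0.3705, -0.2404, -0.0019]
ee_rot: [[-0.999, 0.039, 0.001], [0.039, 0.999, -0.001], [-0.001, -0.001, -1.0]]
contact_force: [-0.1, -0.7, -0.5]
opening: 0.0447
grip_force: 0.0
```

step_arm:
  targets:
    - [[0,0,0,0,0,0,30],[0,0,0,0,0,0,20],[0,0,0,0,0,0,8],[0,0,0,0,0,0,8],[0,0,0,0,0,0,8]]

```text
time_s: 33.45
ee_pos: [0.3703, -0.2403, -0.0016]
ee_rot: [[-0.999, 0.039, 0.001], [0.039, 0.999, -0.001], [-0.001, -0.001, -1.0]]
contact_force: [-0.7, 0.2, 10.5]
opening: 0.0143
grip_force: 58.6
```

step_arm:
  targets:
    - [[0,0,-0.2,0,0,0,8],[0,0,-0.4,0,0,0,8],[0,0,-0.5,0,0,0,8],[0,0,-0.5,0,0,0,8],[0,0,0,0,0,0,8]]

```text
time_s: 33.87
ee_pos: [0.3709, -0.2408, 0.0646]
ee_rot: [[-0.999, 0.039, 0.003], [0.039, 0.999, -0.003], [-0.003, -0.003, -1.0]]
contact_force: [0.5, -0.5, -1.2]
opening: 0.0142
grip_force: 59.3
```

```bash
python3 - <<'E'
from h import *
plan(546.1,-332.7,62,19.5)
E
```

```text
turn z 13.65 -> j6 -61 shift [-3.63  3.36  0.07]
turn z -22.35 -> j6 -241 shift [ 3.63 -3.36  0.06]
t 33.87 pos [ 370.9 -240.8   64.6] yaw(y) 87.8 tilt 0.25 open 14.2 grip 59.3 j [ -41.6   28.9  123.4    0.    27.4 -129.3]
```

step_arm:
  targets:
    - [[0,0,0,0,0,1,8],[0,0,0,0,0,1,8],[0,0,0,0,0,1,8],[0,0,0,0,0,1,8],[0,0,0,0,0,1,8]]

```text
time_s: 34.28
ee_pos: [0.3699, -0.24, 0.0613]
ee_rot: [[-0.887, 0.462, -0.0], [0.462, 0.887, 0.0], [0.0, 0.0, -1.0]]
contact_force: [-0.3, 0.1, -1.7]
opening: 0.0141
grip_force: 59.2
```

step_arm:
  targets:
    - [[0,0,0,0,0,1,8],[0,0,0,0,0,1,8],[0,0,0,0,0,1,8],[0,0,0,0,0,1,8],[0,0,0,0,0,1,8]]

```text
time_s: 34.7
ee_pos: [0.3699, -0.24, 0.0612]
ee_rot: [[-0.609, 0.793, -0.0], [0.793, 0.609, 0.0], [0.0, -0.0, -1.0]]
contact_force: [0.4, 0.6, -2.9]
opening: 0.0139
grip_force: 59.2
```

step_arm:
  targets:
    - [[0,0,0,0,0,1,8],[0,0,0,0,0,1,8],[0,0,0,0,0,1,8],[0,0,0,0,0,0.65,8],[0,0,0,0,0,0,8]]

```text
time_s: 35.12
ee_pos: [0.3699, -0.24, 0.0613]
ee_rot: [[-0.331, 0.943, -0.0], [0.943, 0.331, 0.0], [0.0, -0.0, -1.0]]
contact_force: [-0.4, 0.1, -1.1]
opening: 0.0145
grip_force: 59.2
```

step_arm:
  targets:
    - [[-0.36,0.34,0,0,0,0,8],[-0.36,0.34,0,0,0,0,8],[-0.36,0.34,0,0,0,0,8],[-0.36,0.34,0,0,0,0,8],[-0.36,0.34,0,0,0,0,8]]

```text
time_s: 35.53
ee_pos: [0.4589, -0.2856, 0.0612]
ee_rot: [[-0.336, 0.942, -0.0], [0.942, 0.336, 0.0], [0.0, -0.0, -1.0]]
contact_force: [0.6, 0.4, -0.8]
opening: 0.0145
grip_force: 59.2
```

step_arm:
  targets:
    - [[-0.36,0.34,0,0,0,0,8],[-0.36,0.34,0,0,0,0,8],[-0.36,0.34,0,0,0,0,8],[-0.36,0.34,0,0,0,0,8],[-0.36,0.3,0,0,0,0,8]]

```text
time_s: 35.95
ee_pos: [0.5456, -0.3311, 0.061]
ee_rot: [[-0.336, 0.942, -0.0], [0.942, 0.336, 0.0], [0.001, -0.0, -1.0]]
contact_force: [1.2, -0.3, -1.5]
opening: 0.014
grip_force: 59.2
```

step_arm:
  targets:
    - [[0,0,0,0,0,0,8],[0,0,0,0,0,0,8],[0,0,0,0,0,0,8]]

```text
time_s: 36.2
ee_pos: [0.544, -0.3304, 0.0609]
ee_rot: [[-0.335, 0.942, -0.001], [0.942, 0.335, 0.001], [0.001, -0.001, -1.0]]
contact_force: [0.4, 0.0, -2.3]
opening: 0.014
grip_force: 59.2
```

```bash
python3 - <<'E'
from h import *
plan(546.1,-332.7,10,19.5)
snap('wrist','w7.png')
E
```

```text
turn z 0.01 -> j6 -57 shift [-0.07  0.03  1.27]
turn z -35.99 -> j6 -237 shift [ 0.07 -0.03  1.27]
t 36.2 pos [ 544.  -330.4   60.9] yaw(y) 19.6 tilt 0.1 open 14.0 grip 59.2 j [-37.2  39.9  95.7   0.   44.5 -56.8]
```

View pics/w7.png

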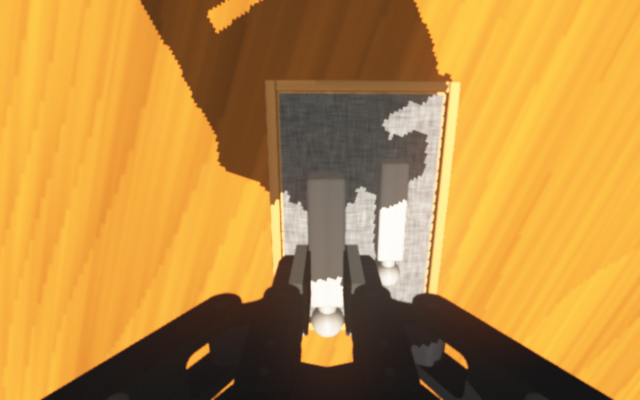

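Punch A lies flat and aligned in the tray at about (393,225). Punch B is held parallel over the free side at (327,240). Lowering it.

step_arm:
  targets:
    - [[-0.06,0.02,0.4,0,0,0,8],[0,0,0.4,0,0,0,8],[0,0,0.3,0,0,0,8],[0,0,0.15,0,0,0,8],[0,0,0,0,0,0,8]]

```text
time_s: 36.67
ee_pos: [0.5455, -0.3324, 0.0102]
ee_rot: [[-0.334, 0.943, -0.002], [0.943, 0.334, 0.002], [0.002, -0.001, -1.0]]
contact_force: [-0.6, -0.1, -0.8]
opening: 0.0144
grip_force: 59.2
```

step_arm:
  targets:
    - [[0,0,0.05,0,0,0,8],[0,0,0,0,0,0,8],[0,0,0,0,0,0,8]]

```text
time_s: 36.92
ee_pos: [0.5466, -0.3332, 0.0102]
ee_rot: [[-0.334, 0.943, 0.001], [0.943, 0.334, -0.0], [-0.001, 0.001, -1.0]]
contact_force: [-0.9, 0.7, -0.5]
opening: 0.0141
grip_force: 59.2
```

step_arm:
  targets:
    - [[0,0,0.03,0,0,0,8],[0,0,0,0,0,0,8],[0,0,0,0,0,0,8]]

```text
time_s: 37.17
ee_pos: [0.5464, -0.333, 0.0086]
ee_rot: [[-0.334, 0.943, 0.0], [0.943, 0.334, -0.0], [-0.0, 0.0, -1.0]]
contact_force: [-0.0, -0.6, -0.7]
opening: 0.0145
grip_force: 59.2
```

step_arm:
  targets:
    - [[0,0,0.03,0,0,0,8],[0,0,0,0,0,0,8],[0,0,0,0,0,0,8]]

```text
time_s: 37.42
ee_pos: [0.5465, -0.3331, 0.0084]
ee_rot: [[-0.334, 0.943, 0.001], [0.943, 0.334, -0.0], [-0.001, 0.001, -1.0]]
contact_force: [-3.9, 1.3, 9.9]
opening: 0.014
grip_force: 60.7
```

step_arm:
  targets:
    - [[0,0,0,0,0,0,22],[0,0,0,0,0,0,22],[0,0,0,0,0,0,22],[0,0,-0.2,0,0,0,22],[0,0,-0.5,0,0,0,22]]

```text
time_s: 37.83
ee_pos: [0.5454, -0.3323, 0.0336]
ee_rot: [[-0.334, 0.943, -0.003], [0.943, 0.334, 0.003], [0.003, -0.002, -1.0]]
contact_force: [-0.9, 0.4, 0.3]
opening: 0.0219
grip_force: 0.0
```

step_arm:
  targets:
    - [[0,0,-0.7,0,0,0,22],[0,0,-0.7,0,0,0,22],[0,0,-0.7,0,0,0,22],[0,0,-0.7,0,0,0,22],[0,0,-0.5,0,0,0,22]]

```text
time_s: 38.25
ee_pos: [0.5467, -0.3332, 0.1704]
ee_rot: [[-0.334, 0.943, 0.002], [0.943, 0.334, -0.001], [-0.002, 0.001, -1.0]]
contact_force: [-0.8, 0.2, 0.7]
opening: 0.022
grip_force: 0.0
```

step_arm:
  targets:
    - [[0.7,0,0,0,0,0,22],[0.7,0,0,0,0,0,22],[0.7,0,0,0,0,0,22],[0.7,0,0,0,0,0,22],[0.7,0,0,0,0,0,22]]

```text
time_s: 38.67
ee_pos: [0.499, -0.1999, 0.1677]
ee_rot: [[-0.334, 0.943, 0.001], [0.943, 0.334, -0.0], [-0.0, 0.0, -1.0]]
contact_force: [0.9, -0.2, 0.0]
opening: 0.0217
grip_force: 0.0
```

step_arm:
  targets:
    - [[0.7,0,0,0,0,0,22],[0.7,0,0,0,0,0,22],[0,0,0,0,0,0,22],[0,0,0,0,0,0,22],[0,0,0,0,0,0,22]]

```text
time_s: 39.08
ee_pos: [0.4815, -0.1486, 0.1677]
ee_rot: [[-0.334, 0.942, 0.001], [0.942, 0.334, -0.001], [-0.001, 0.001, -1.0]]
contact_force: [-0.4, 0.0, 0.8]
opening: 0.022
grip_force: 0.0
```

```bash
python3 - <<'E'
from h import *
im,p=snap('top'); i2,_=snap('scene')
o=np.vstack([cv2.resize(im[50:270,120:520],(600,330)),cv2.resize(i2[150:330,130:530],(600,270))])
cv2.imwrite('pics/f.png',cv2.cvtColor(o,cv2.COLOR_RGB2BGR)); plan(0,0,0,0)
E
```

```text
turn z 3.89 -> j6 -25 shift [  3.73 -12.04   4.18]
turn z -32.11 -> j6 -205 shift [-3.72 12.03  4.19]
t 39.18 pos [ 481.4 -149.   167.3] yaw(y) 19.5 tilt 0.03 open 21.7 grip 0.0 j [-24.7  22.6 109.9   0.   47.5 -44.2]
```

View pics/f.png

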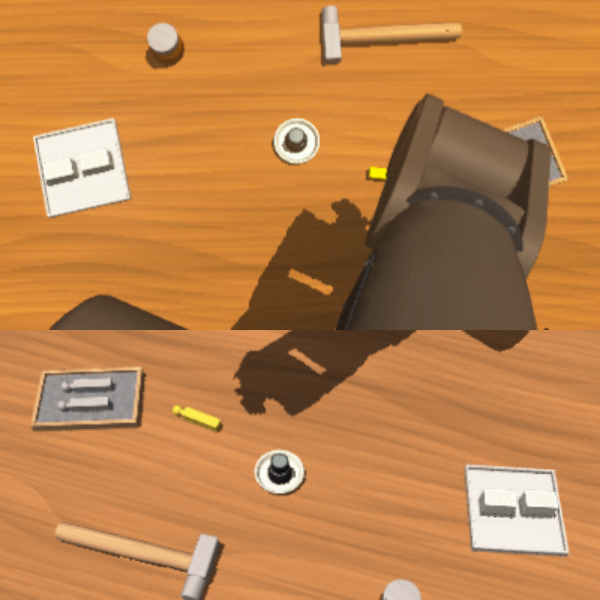

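The final view shows both punches parallel in the wooden tray (scene half, about (88,384) and (84,403)). Both boxes stand in the square tray ((498,500), (540,500)) and the loupe stands in the dish (279,468). The hammer and jar are undisturbed.

```bash
python3 -c "
from h import *
print(manip.job_done())"
```

```text
the job is handed in; nothing more can be done
None
```

I handed the job in at about 39 s (no verdict was returned): the last picture shows both punches side by side in the wooden tray, both bur boxes standing in the square tray, the loupe standing in its dish, and the hammer and jar apparently where they were.

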